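# Hold a gas-strut chest lid just below its balance point

## Task

The lid of the small tool chest has new gas struts that I want to adjust. Put the straightedge, left standing on the lid after the flatness check, back into the empty wide slot of its wooden stand, fully down, and let go of it; then lift the lid by its red pull tab until it is a few degrees past its balance point (where the struts would start to open it by themselves), ease it back to about five degrees below that point, and finish holding it still there with your fingers on the tab. Never let the lid fly open, spring up or drop, and leave the other things on the bench where they are.

Things in the scene. Friction and masses are not known exactly. Their poses are not given: they have to be found in the camera images.
- straightedge_mid (a point): centre of the straightedge: a loose silver alloy bar 180 long (its y axis), 10 thick (its x axis) and 45 high (z up), black band on its middle, about 0.24 kg; it stands on its long narrow edge on the closed lid, this point half-way up (22.5 above the lid)
- straightedge: the same straightedge; this origin is the centre of its underside
- slot (a point): centre of the mouth of the empty wide slot, in the top face (42 above the bench) of a fixed beech block 100 x 220 x 42. The slot runs along this point's y axis: 189 long, 14 wide (x axis), 22 deep, with a black liner that flares to 22 wide at the mouth, so the seated straightedge stands 23 above the block. 54 away on the +x side a thin steel rule, fixed in a second narrow slot, rises 9 above the block
- lid_hinge (a point): middle of the lid's hinge axis, at the rear (far) top edge of the fixed grey tool chest (180 deep, 250 wide, green lid with its top face 100 above the bench when shut; straightedge stands on it). The hinge axis is this point's y axis, level, 94 above the bench; its x axis points from the lid's front to its rear. This point does not move with the lid
- pull_tab: red tongue with black ribs in the middle of the lid's front edge, fixed to the lid: 18 thick along the hinge axis, 22 high, nose 53 before the lid, free at both sides. Origin = grasp centre, 214 from the hinge axis and level with it when shut; x points to the hinge, y along its axis. Pinched along y it swivels between the fingertips as the lid turns, so the fingers can keep pointing down
- chest_lid (a joint): lid angle, 0 shut, grows as it opens, stop at 1.70 rad. Two gas struts inside the chest help to lift it. Balance point 0.96 rad (55 degrees): below it the lid falls shut when let go, above it the struts swing it open to the stop; no friction holds it anywhere. Holding it at the tab takes up to 4 N near shut and only about 0.4 N five degrees from balance
- tape_measure: yellow pocket tape measure, 34 x 127 x 60 high, in front of the chest to the left (leave alone)
- sanding_block: beige sanding block with a green sole, 60 x 100 x 32 high, behind the wooden stand (leave alone)
- masking_tape: wide roll of beige masking tape lying flat, 96 across x 25 high, behind the chest (leave alone)

How it is judged:
By the outcome, as a careful person would: the job done as asked, in the order asked, and still so for the second after the job is handed in, while the arm keeps its last pose, push and grip.
It also fails if it takes over 58 s, if anything falls off the work surface, if the arm or the gripper's body presses on something with over 40 N, if the wrist force passes 120 N, or if a joint passes its speed limit or range.

## Robot

A 6-joint arm with a two-finger parallel gripper is mounted at the origin on a cart in front of the work surface, level with it; the furniture and walls round the work are solid. World frame = base frame: x ahead of the robot, y to its left, z up, the work surface at z = 0. Lengths are in m, angles in rad, forces in N, time in s.
With the tool pointing down it reaches from about 0.425 to 0.95 m from the base axis. Payload 3.5 kg.
Tool frame: the origin (TCP) lies on the mounting face of the last link; the fingertips stand 173 mm ahead of it and the grasp point (between the pads) lies 155 mm ahead of it; z points along the fingers, x is the direction in which the jaws open and shut, and the axes are right-handed (so a half turn about z gives the same grasp; the last joint's range is limited). The gripper opens to 85 mm and grips with 20 to 120 N. Pads are 22 mm wide; open, the fingers measure 114 mm over their backs; the gripper's body (76 mm by 85 mm) begins 54 mm behind the grasp point. The pads swing forward as they close: fully open they stand 13 mm farther back than shut.
Start: joints at [-1.498, 0.286, 1.577, -0, 1.279, -0.15], TCP at [0.149, -0.658, 0.405] pointing down, gripper open.
Joint ranges: [-2.77, 2.77], [-0.9, 2.22], [0.21, 2.48], [-1.53, 4.67], [0.24, 2.81], [-2.84, 2.84]. Speed limits (rad/s): [2.79, 2.79, 3.14, 3.14, 3.14, 3.14].

## Interface

Orientations are given as a unit quaternion [x, y, z, w].
In Python, from plant import get_state, read_camera, sign_off gives the robot as it stands.
- The arm moves only by the shell command python3 -m jog 'ROWS' [FORCE]. ROWS is JSON, a list of rows, each an object of numbers: "grip": the closure, from 0 (fully open) to 1 (shut); "x", "y", "z": the shift along the tool's x, y, z in mm; "rx", "ry", "rz": the turn, a rotation vector about the tool's x, y, z in degrees. A call has 1 to 8 rows; each row shifts and turns the commanded pose from where the row before left it, along the tool's axes as they then stand; what a row does not reach is not made up. A row lasts 1/12 s, in which the tool goes at most 41.7 mm and 7.16 degrees, less where a joint would pass 70% of its speed; a pose out of reach is approached as far as the arm can. A call with a gripper value outside its range is refused whole. The fingers move at their own pace and stop on an object; FORCE is the grip in N (left out, the last holds). Time passes only in rows, so rows that do not move let the fingers close. It gives the time, the measured TCP pose, the force and the opening at its end, in the units of the state.
- get_state(): the state, without advancing time (a new reading comes with each control period).
- read_camera(name): name is "scene" or "top" or "wrist"; returns a dict with "frame" (480x640x3 uint8, red, green, blue), "intrinsics" (3x3 intrinsics, pixels), "R" (3x3) and "t" (3): a world point X has camera coordinates R X + t. Camera axes: x right, y down, z forward; pixel columns grow to the right and rows downward; lengths in m; the calibration is good to about 2 mm. A picture is of the moment at which its call begins. There is no depth.
- sign_off(): hands the job in, once; it reports no verdict.
The state is a dict: "time": time; "qpos": joint angles; "dq": joint speeds; "joint_efforts": joint torques, N m; "eef_pos": TCP position; "tcp_rot": TCP orientation; "contact_force": force on the tool from outside, world axes, zero at the start; "wrist_torque": the same for the moment, N m; "opening": opening from 0.0 (shut) to 1.0 (fully open).
Only numpy, scipy, OpenCV 4.12 (cv2) and the standard library are available. Lean on these libraries where they do the work, as an engineer would, in place of code of your own. Each camera call takes 0.05 s, during which the arm holds its last target.

## Working session

There is one attempt and no reset: what is moved stays moved. The work goes in short steps, Python scripts to look and compute and a shell command to move; the robot and the scene stay as the last step left them, time stands still between calls to the robot, and variables do not carry over. Pictures are saved under pics/ and viewed, and the job is handed in when it is done.

```bash
mkdir -p pics; ls
cat > h.py <<'E'
import numpy as np, cv2
from plant import get_state, read_camera, sign_off
def snap(n,f):
    c=read_camera(n); cv2.imwrite('pics/'+f+'.png',c['frame'][:,:,::-1]); np.savez('pics/'+f+'.npz',**{k:np.array(c[k]) for k in('frame','intrinsics','R','t')}); return c
def load(f): return np.load('pics/'+f+'.npz')
def ray(c,u,v,z):
    R=np.array(c['R']);t=np.array(c['t']);K=np.array(c['intrinsics'])
    o=-R.T@t; d=R.T@np.linalg.solve(K,[u,v,1]); s=(z-o[2])/d[2]; return o+s*d
def proj(c,X):
    p=np.array(c['intrinsics'])@(np.array(c['R'])@np.array(X)+np.array(c['t'])); return p[:2]/p[2]
def crop(f,x0,y0,x1,y1,s,o):
    im=cv2.imread('pics/'+f+'.png')[y0:y1,x0:x1]; cv2.imwrite('pics/'+o+'.png',cv2.resize(im,None,fx=s,fy=s,interpolation=cv2.INTER_CUBIC))
E
python3 - <<'E'
from h import *
for n in('scene','top'):
    c=snap(n,n+'0'); print(n,-np.array(c['R']).T@np.array(c['t']))
print(get_state())
E
```

```text
pics
scene [0.10972174 0.58185007 0.7049203 ]
top [0.38285091 0.15640221 1.01252743]
{'time': 0.1, 'qpos': array([-1.49802698e+00,  2.87115288e-01,  1.57803118e+00, -3.50194999e-05,
        1.27858416e+00, -1.50030038e-01]), 'dq': array([ 1.21649429e-03, -1.67745369e-03, -3.37035725e-03,  3.42226461e-03,
       -3.38187921e-04,  9.02196951e-05]), 'joint_efforts': array([ 6.72973947e-04, -4.07298660e+01, -2.93699187e+01, -1.34325755e-04,
        3.37742633e-03, -9.40192564e-06]), 'eef_pos': array([ 0.14913859, -0.65808882,  0.4034593 ]), 'tcp_rot': array([ 7.81335125e-01, -6.24110792e-01, -7.38432498e-04, -7.73130904e-04]), 'contact_force': array([-0.81859807,  0.27748119, -0.16330886]), 'wrist_torque': array([0.00209617, 0.02064955, 0.04737491]), 'opening': 1.003106473503451}
```

View pics/top0.png

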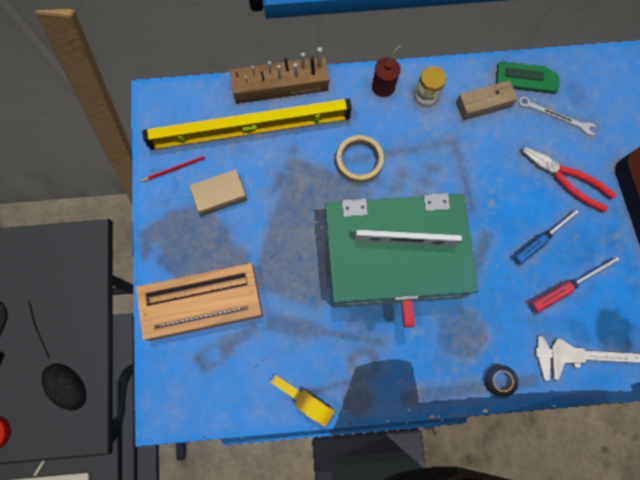

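View pics/scene0.png

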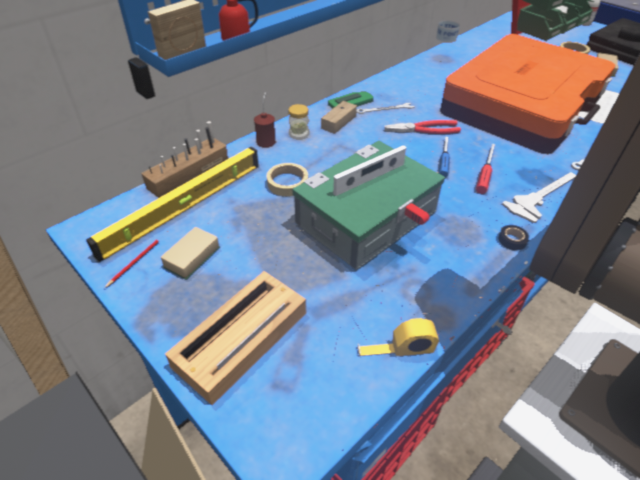

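The top view shows the chest at about (400,250), the straightedge on its lid at (408,238), the tab at (408,312) and the stand at (200,300) with the empty slot at the rear. I'll enlarge these.

Run:
```python
from h import *
crop('top0',310,180,490,340,4.4,'tc'); crop('top0',130,255,270,345,5.5,'ts'); crop('scene0',290,130,450,270,4.5,'sc'); crop('scene0',160,265,310,400,5,'ss')
c=load('top0');print(c['R'],c['intrinsics'])
```

```text
[[-0.08518167 -0.99636451 -0.00135781]
 [-0.97072629  0.0832968  -0.22528231]
 [ 0.2245764  -0.01787186 -0.97429258]] [[524.81846351   0.         311.14976664]
 [  0.         524.81846351 249.85067334]
 [  0.           0.           1.        ]]
```

View pics/tc.png

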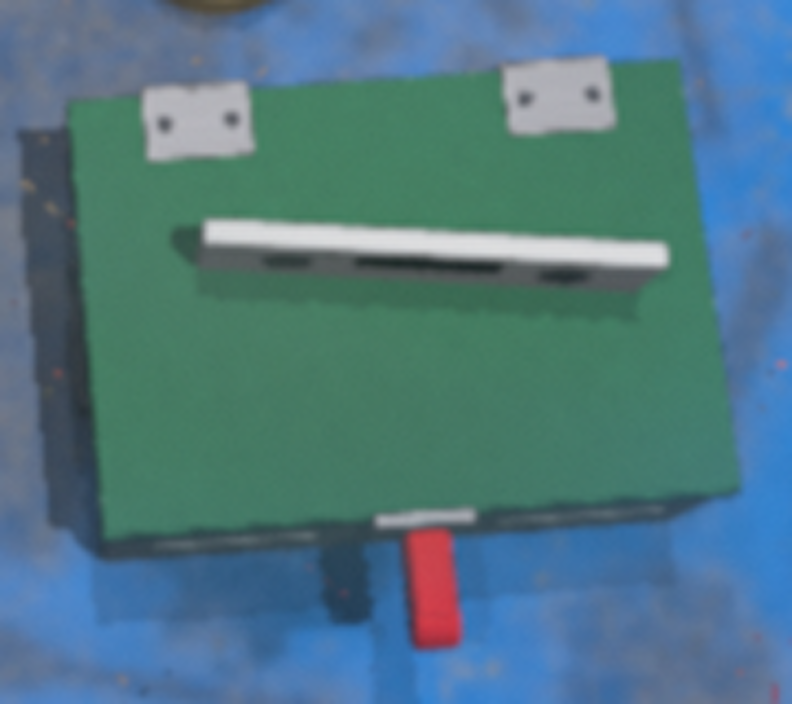

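View pics/ts.png

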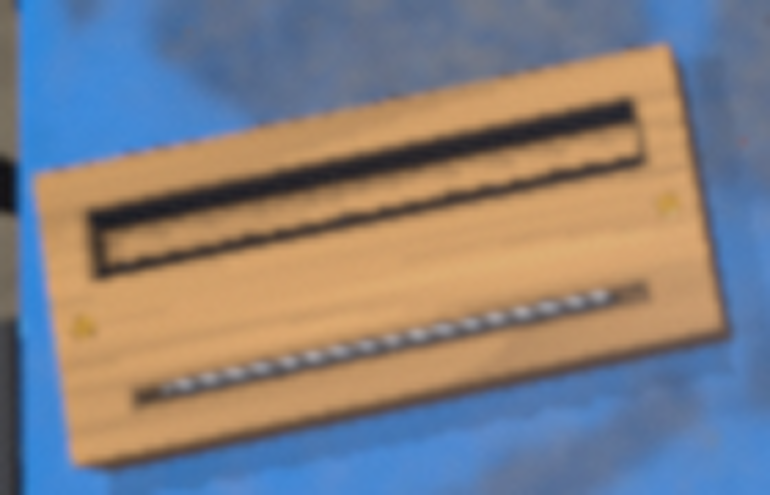

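View pics/sc.png

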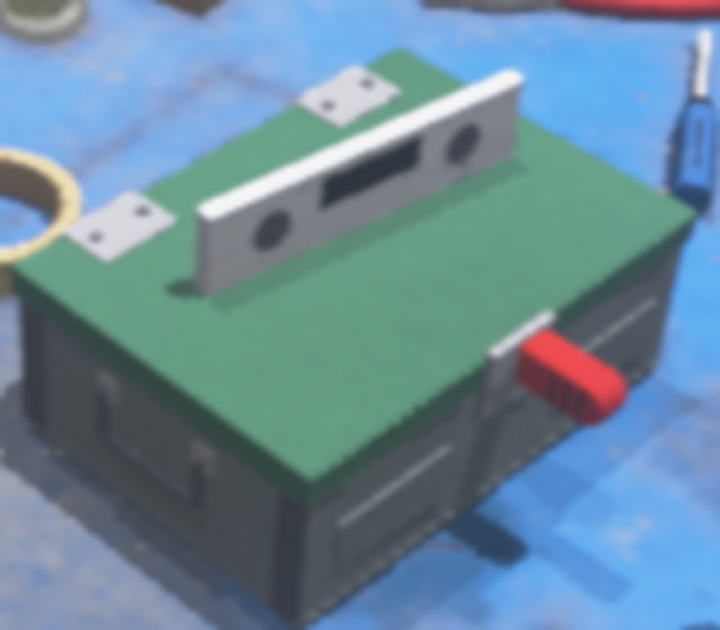

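View pics/ss.png

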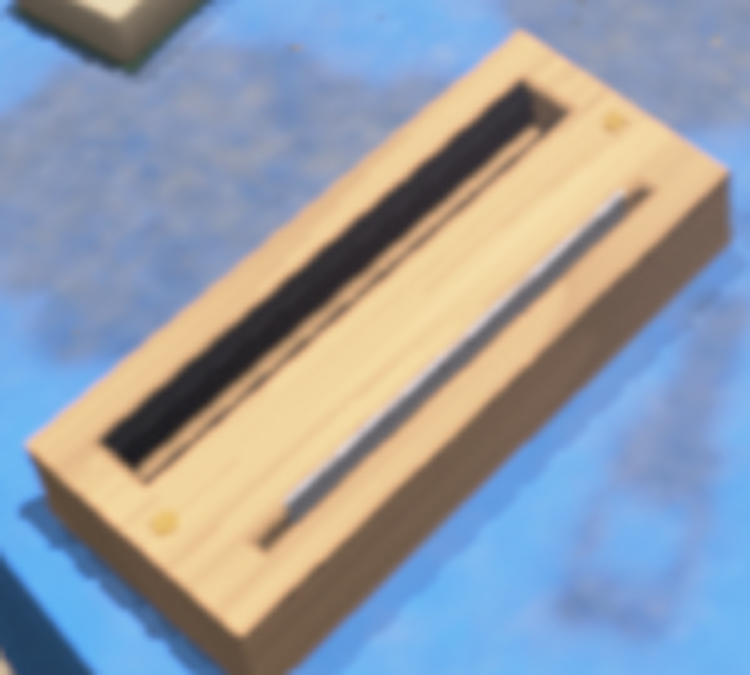

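```bash
cat > m.py <<'E'
from h import *
c=load('top0'); s=load('scene0')
def P(c,pts,z,sc,off): return np.array([ray(c,u/sc+off[0],v/sc+off[1],z) for u,v in pts])
def rep(n,a):
    print(n); print(np.round(a*1000,1).tolist(), 'mean',np.round(a.mean(0)*1000,1))
    for i in range(len(a)):
        d=a[(i+1)%len(a)]-a[i]; print('   len %.1f ang %.2f'%(np.linalg.norm(d)*1000,np.degrees(np.arctan2(d[1],d[0]))))
rep('SE top',P(c,[(204,220),(668,243),(667,268),(204,245)],.145,4.4,(310,180)))
rep('SE scene (bl, br, fr..) ',P(s,[(203,213),(521,78)],.145,4.5,(290,130)))
rep('slot top',P(c,[(88,212),(632,100),(645,160),(97,275)],.042,5.5,(130,255)))
rep('slot scene',P(s,[(103,440),(527,82),(568,107),(145,482)],.042,5,(160,265)))
rep('block top',P(c,[(35,175),(665,45),(728,332),(75,465)],.042,5.5,(130,255)))
rep('block scene',P(s,[(28,443),(518,30),(730,172),(243,635)],.042,5,(160,265)))
rep('lid top',P(c,[(68,100),(680,60),(740,492),(105,537)],.100,4.4,(310,180)))
rep('lid scene',P(s,[(12,265),(400,48),(697,212),(310,480)],.100,4.5,(290,130)))
rep('tab top',P(c,[(428,530),(440,640)],.105,4.4,(310,180)))
E
python3 m.py
```

```text
SE top
[[610.9, 60.4, 145.0], [586.4, -117.9, 145.0], [576.5, -116.1, 145.0], [601.0, 61.5, 145.0]] mean [593.7 -28.  145. ]
   len 180.0 ang -97.85
   len 10.0 ang 169.21
   len 179.2 ang 82.15
   len 10.0 ang -6.00
SE scene (bl, br, fr..) 
[[604.8, 63.3, 145.0], [576.5, -111.8, 145.0]] mean [590.7 -24.3 145. ]
   len 177.4 ang -99.19
   len 177.4 ang 80.81
slot top
[[549.6, 452.3, 42.0], [572.4, 266.4, 42.0], [551.3, 263.2, 42.0], [527.9, 449.6, 42.0]] mean [550.3 357.9  42. ]
   len 187.2 ang -83.02
   len 21.3 ang -171.30
   len 187.8 ang 97.15
   len 21.9 ang 7.13
slot scene
[[547.8, 454.9, 42.0], [569.3, 269.0, 42.0], [550.7, 265.7, 42.0], [526.4, 453.5, 42.0]] mean [548.5 360.8  42. ]
   len 187.2 ang -83.39
   len 19.0 ang -169.94
   len 189.4 ang 97.37
   len 21.5 ang 3.87
block top
[[563.8, 470.0, 42.0], [590.5, 254.1, 42.0], [490.6, 238.9, 42.0], [465.2, 457.8, 42.0]] mean [527.5 355.2  42. ]
   len 217.6 ang -82.95
   len 101.1 ang -171.34
   len 220.4 ang 96.64
   len 99.4 ang 7.07
block scene
[[562.8, 472.3, 42.0], [590.5, 256.1, 42.0], [490.7, 243.6, 42.0], [464.1, 460.1, 42.0]] mean [527. 358.  42.]
   len 218.0 ang -82.71
   len 100.6 ang -172.85
   len 218.2 ang 97.00
   len 99.5 ang 7.04
lid top
[[678.8, 106.2, 100.0], [674.4, -148.9, 100.0], [493.0, -145.4, 100.0], [496.7, 108.1, 100.0]] mean [585.7 -20.  100. ]
   len 255.1 ang -90.99
   len 181.4 ang 178.89
   len 253.6 ang 89.17
   len 182.1 ang -0.62
lid scene
[[675.7, 108.9, 100.0], [671.6, -143.7, 100.0], [492.1, -143.1, 100.0], [495.3, 111.1, 100.0]] mean [583.7 -16.7 100. ]
   len 252.7 ang -90.93
   len 179.4 ang 179.79
   len 254.2 ang 89.30
   len 180.5 ang -0.70
tab top
[[488.0, -18.8, 105.0], [444.8, -18.0, 105.0]] mean [466.4 -18.4 105. ]
   len 43.2 ang 178.97
   len 43.2 ang -1.03
```

```bash
cat > plan.py <<'E'
from h import *
from scipy.spatial.transform import Rotation as Ro
def yaw(R): x=R.as_matrix()[:,0]; return np.degrees(np.arctan2(x[1],x[0]))
def go(target,yw,n,dmax=41):
    st=get_state(); p=np.array(st['eef_pos']); R=Ro.from_quat(st['tcp_rot'])
    z=R.as_matrix()[:,2]; print('t %.2f p %s yaw %.2f z %s F %s open %.3f q %s'%(st['time'],np.round(p*1000,1),yaw(R),np.round(z,4),np.round(st['contact_force'],1),st['opening'],np.round(st['qpos'],2)))
    if target is None: return
    y0=yaw(R); dy=(yw-y0+180)%360-180
    d=(np.array(target)-p*1000)/n
    for i in range(n):
        a=np.radians(y0+dy*i/n); X=np.array([np.cos(a),np.sin(a),0]);Y=np.array([np.sin(a),-np.cos(a),0])
        print('{"x":%.1f,"y":%.1f,"z":%.1f,"rz":%.2f},'%(d@X,d@Y,-d[2],-dy/n), 'BIG' if np.linalg.norm(d)>41.7 else '')
if __name__=='__main__':
    import sys
    if len(sys.argv)>1: go(eval(sys.argv[1]),float(sys.argv[2]),int(sys.argv[3]))
    else: go(None,0,0)
E
python3 plan.py '[593,-26.5,400]' -8 20
```

```text
t 0.10 p [ 149.1 -658.1  403.5] yaw -77.23 z [-2.0e-04  2.1e-03 -1.0e+00] F [-0.8  0.3 -0.2] open 1.003 q [-1.5   0.29  1.58 -0.    1.28 -0.15]
{"x":-25.9,"y":-28.6,"z":0.2,"rz":-3.46}, 
{"x":-24.1,"y":-30.1,"z":0.2,"rz":-3.46}, 
{"x":-22.3,"y":-31.5,"z":0.2,"rz":-3.46}, 
{"x":-20.3,"y":-32.8,"z":0.2,"rz":-3.46}, 
{"x":-18.3,"y":-34.0,"z":0.2,"rz":-3.46}, 
{"x":-16.2,"y":-35.0,"z":0.2,"rz":-3.46}, 
{"x":-14.1,"y":-35.9,"z":0.2,"rz":-3.46}, 
{"x":-11.9,"y":-36.7,"z":0.2,"rz":-3.46}, 
{"x":-9.6,"y":-37.4,"z":0.2,"rz":-3.46}, 
{"x":-7.4,"y":-37.9,"z":0.2,"rz":-3.46}, 
{"x":-5.1,"y":-38.3,"z":0.2,"rz":-3.46}, 
{"x":-2.7,"y":-38.5,"z":0.2,"rz":-3.46}, 
{"x":-0.4,"y":-38.6,"z":0.2,"rz":-3.46}, 
{"x":1.9,"y":-38.5,"z":0.2,"rz":-3.46}, 
{"x":4.3,"y":-38.4,"z":0.2,"rz":-3.46}, 
{"x":6.6,"y":-38.0,"z":0.2,"rz":-3.46}, 
{"x":8.8,"y":-37.6,"z":0.2,"rz":-3.46}, 
{"x":11.1,"y":-37.0,"z":0.2,"rz":-3.46}, 
{"x":13.3,"y":-36.2,"z":0.2,"rz":-3.46}, 
{"x":15.5,"y":-35.4,"z":0.2,"rz":-3.46},
```

```bash
python3 -m jog '[{"x":-26,"y":-28.6,"rz":-3.5},{"x":-24,"y":-30,"rz":-3.5},{"x":-22.3,"y":-31.5,"rz":-3.5},{"x":-20.3,"y":-33,"rz":-3.5},{"x":-18.3,"y":-34,"rz":-3.5},{"x":-16.2,"y":-35,"rz":-3.5},{"x":-14,"y":-36,"rz":-3.5},{"x":-12,"y":-36.7,"rz":-3.5}]'; python3 plan.py '[593,-26.5,400]' -8 12
```

```text
t 0.10 p [ 149.1 -658.1  403.5] yaw -77.23 z [-2.0e-04  2.1e-03 -1.0e+00] F [-0.8  0.3 -0.2] open 1.003 q [-1.5   0.29  1.58 -0.    1.28 -0.15]
{"x":-43.2,"y":-47.7,"z":0.3,"rz":-5.77}, BIG
{"x":-38.1,"y":-51.8,"z":0.3,"rz":-5.77}, BIG
{"x":-32.7,"y":-55.4,"z":0.3,"rz":-5.77}, BIG
{"x":-27.0,"y":-58.4,"z":0.3,"rz":-5.77}, BIG
{"x":-21.0,"y":-60.8,"z":0.3,"rz":-5.77}, BIG
{"x":-14.8,"y":-62.6,"z":0.3,"rz":-5.77}, BIG
{"x":-8.4,"y":-63.8,"z":0.3,"rz":-5.77}, BIG
{"x":-2.0,"y":-64.3,"z":0.3,"rz":-5.77}, BIG
{"x":4.5,"y":-64.2,"z":0.3,"rz":-5.77}, BIG
{"x":10.9,"y":-63.4,"z":0.3,"rz":-5.77}, BIG
{"x":17.3,"y":-62.0,"z":0.3,"rz":-5.77}, BIG
{"x":23.4,"y":-59.9,"z":0.3,"rz":-5.77}, BIG$[0]: bad value
```

```bash
python3 -m jog '[{"grip":0,"x":-26,"y":-28.6,"z":0,"rx":0,"ry":0,"rz":-3.5},{"grip":0,"x":-24,"y":-30,"z":0,"rx":0,"ry":0,"rz":-3.5},{"grip":0,"x":-22.3,"y":-31.5,"z":0,"rx":0,"ry":0,"rz":-3.5},{"grip":0,"x":-20.3,"y":-33,"z":0,"rx":0,"ry":0,"rz":-3.5},{"grip":0,"x":-18.3,"y":-34,"z":0,"rx":0,"ry":0,"rz":-3.5},{"grip":0,"x":-16.2,"y":-35,"z":0,"rx":0,"ry":0,"rz":-3.5},{"grip":0,"x":-14,"y":-36,"z":0,"rx":0,"ry":0,"rz":-3.5},{"grip":0,"x":-12,"y":-36.7,"z":0,"rx":0,"ry":0,"rz":-3.5}]'; python3 plan.py '[593,-26.5,400]' -8 12
```

```text
time: 0.77
eef_pos: [0.3267, -0.4033, 0.4042]
tcp_rot: [0.91, -0.415, -0.0, -0.0]
contact_force: [0.5, -0.6, -0.1]
opening: 1.001
t 0.77 p [ 326.7 -403.3  404.2] yaw -49.08 z [-2.e-04  7.e-04 -1.e+00] F [ 0.5 -0.6 -0.1] open 1.001 q [-1.09 -0.06  1.96  0.    1.25 -0.23]
{"x":-9.2,"y":-37.3,"z":0.4,"rz":-3.42}, 
{"x":-6.9,"y":-37.8,"z":0.4,"rz":-3.42}, 
{"x":-4.7,"y":-38.2,"z":0.4,"rz":-3.42}, 
{"x":-2.4,"y":-38.4,"z":0.4,"rz":-3.42}, 
{"x":-0.1,"y":-38.5,"z":0.4,"rz":-3.42}, 
{"x":2.2,"y":-38.4,"z":0.4,"rz":-3.42}, 
{"x":4.5,"y":-38.2,"z":0.4,"rz":-3.42}, 
{"x":6.8,"y":-37.9,"z":0.4,"rz":-3.42}, 
{"x":9.0,"y":-37.4,"z":0.4,"rz":-3.42}, 
{"x":11.2,"y":-36.8,"z":0.4,"rz":-3.42}, 
{"x":13.4,"y":-36.0,"z":0.4,"rz":-3.42}, 
{"x":15.5,"y":-35.2,"z":0.4,"rz":-3.42},
```

```bash
python3 -m jog '[{"grip":0,"x":-9.2,"y":-37.3,"z":0,"rz":-3.4},{"grip":0,"x":-7,"y":-38,"z":0,"rz":-3.4},{"grip":0,"x":-4.7,"y":-38,"z":0,"rz":-3.4},{"grip":0,"x":-2.4,"y":-38.4,"z":0,"rz":-3.4},{"grip":0,"x":0,"y":-38.5,"z":0,"rz":-3.4},{"grip":0,"x":2.2,"y":-38.4,"z":0,"rz":-3.4},{"grip":0,"x":4.5,"y":-38.2,"z":0,"rz":-3.4},{"grip":0,"x":7,"y":-38,"z":0,"rz":-3.4}]'; python3 plan.py '[593,-26.5,400]' -8 4
```

```text
t 0.77 p [ 326.7 -403.3  404.2] yaw -49.08 z [-2.e-04  7.e-04 -1.e+00] F [ 0.5 -0.6 -0.1] open 1.001 q [-1.09 -0.06  1.96  0.    1.25 -0.23]
{"x":-27.6,"y":-112.0,"z":1.1,"rz":-10.27}, BIG
{"x":-7.2,"y":-115.1,"z":1.1,"rz":-10.27}, BIG
{"x":13.5,"y":-114.6,"z":1.1,"rz":-10.27}, BIG
{"x":33.7,"y":-110.3,"z":1.1,"rz":-10.27}, BIG$[0]: bad value
```

All keys are required in each row.

```bash
sed -i 's/{"x":%.1f/{"grip":G,"x":%.1f/; s/"z":%.1f,"rz"/"z":%.1f,"rx":0,"ry":0,"rz"/' plan.py; python3 -m jog '[{"grip":0,"x":-9.2,"y":-37.3,"z":0,"rx":0,"ry":0,"rz":-3.4},{"grip":0,"x":-7,"y":-38,"z":0,"rx":0,"ry":0,"rz":-3.4},{"grip":0,"x":-4.7,"y":-38,"z":0,"rx":0,"ry":0,"rz":-3.4},{"grip":0,"x":-2.4,"y":-38.4,"z":0,"rx":0,"ry":0,"rz":-3.4},{"grip":0,"x":0,"y":-38.5,"z":0,"rx":0,"ry":0,"rz":-3.4},{"grip":0,"x":2.2,"y":-38.4,"z":0,"rx":0,"ry":0,"rz":-3.4},{"grip":0,"x":4.5,"y":-38.2,"z":0,"rx":0,"ry":0,"rz":-3.4},{"grip":0,"x":7,"y":-38,"z":0,"rx":0,"ry":0,"rz":-3.4}]'; python3 plan.py '[593,-26.5,370]' -8 4
```

```text
time: 1.43
eef_pos: [0.5055, -0.1526, 0.4044]
tcp_rot: [0.982, -0.19, -0.0, -0.0]
contact_force: [0.8, -0.6, 0.0]
opening: 1.003
t 1.43 p [ 505.5 -152.6  404.4] yaw -21.86 z [-4.e-04  1.e-04 -1.e+00] F [ 0.8 -0.6  0. ] open 1.003 q [-0.49 -0.04  1.94 -0.    1.25 -0.1 ]
{"grip":G,"x":8.6,"y":-37.4,"z":8.6,"rx":0,"ry":0,"rz":-3.47}, 
{"grip":G,"x":10.8,"y":-36.8,"z":8.6,"rx":0,"ry":0,"rz":-3.47}, 
{"grip":G,"x":13.0,"y":-36.1,"z":8.6,"rx":0,"ry":0,"rz":-3.47}, 
{"grip":G,"x":15.2,"y":-35.3,"z":8.6,"rx":0,"ry":0,"rz":-3.47},
```

```bash
python3 -m jog '[{"grip":0,"x":8.6,"y":-37.4,"z":8.5,"rx":0,"ry":0,"rz":-3.5},{"grip":0,"x":10.8,"y":-36.8,"z":8.5,"rx":0,"ry":0,"rz":-3.5},{"grip":0,"x":13,"y":-36,"z":8.5,"rx":0,"ry":0,"rz":-3.5},{"grip":0,"x":15.2,"y":-35.3,"z":8.5,"rx":0,"ry":0,"rz":-3.5},{"grip":0,"x":0,"y":0,"z":0,"rx":0,"ry":0,"rz":0},{"grip":0,"x":0,"y":0,"z":0,"rx":0,"ry":0,"rz":0}]'; python3 plan.py; python3 -c "
from h import *
snap('wrist','w1')"
```

```text
time: 1.93
eef_pos: [0.593, -0.0269, 0.3691]
tcp_rot: [0.998, -0.068, -0.002, -0.0]
contact_force: [0.3, -0.6, 0.5]
opening: 1.004
t 1.93 p [593.  -26.9 369.1] yaw -7.85 z [-3.1e-03  4.0e-04 -1.0e+00] F [ 0.3 -0.6  0.5] open 1.004 q [-0.22  0.14  1.81 -0.    1.19 -0.08]
```

View pics/w1.png

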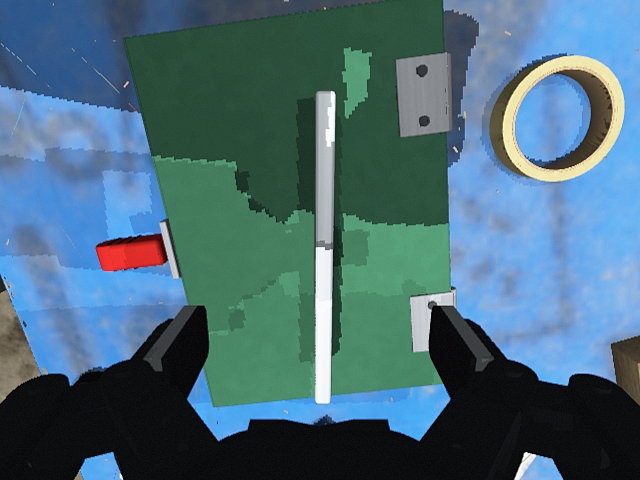

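The wrist view shows the bar upright between the open fingers: its top edge runs from (326,92) to (323,402), the red tab is at (130,253). I'll measure it against the grasp axis.

Run:
```python
from h import *
c=load('w1')
a=ray(c,326,92,.145);b=ray(c,323,402,.145);print(a,b,(a+b)/2,np.linalg.norm(a-b),np.degrees(np.arctan2(*(a-b)[1::-1])))
print('width',ray(c,316,250,.145)-ray(c,334,250,.145))
for z in(.145,.13): print(proj(c,[.593,-.0269,z]))
for uv in((165,236),(160,268),(97,247),(105,271)): print('tab',ray(c,*uv,.105))
```

```text
[0.60744977 0.06193448 0.145     ] [ 0.58275056 -0.11248144  0.145     ] [ 0.59510017 -0.02527348  0.145     ] 0.17615608540052033 81.93988192263987
width [-0.00955324  0.00130069  0.        ]
[320.88075788 269.30784517]
[320.77623476 260.1791488 ]
tab [ 0.49520009 -0.00588165  0.105     ]
tab [ 0.48646353 -0.02673535  0.105     ]
tab [ 0.44972676 -0.00714045  0.105     ]
tab [ 0.44995928 -0.02389593  0.105     ]
```

```bash
python3 -m jog '[{"grip":0,"x":1.5,"y":-1.5,"z":20,"rx":0,"ry":0,"rz":0},{"grip":0,"x":0,"y":0,"z":25,"rx":0,"ry":0,"rz":0},{"grip":0,"x":0,"y":0,"z":16,"rx":0,"ry":0,"rz":0},{"grip":0.4,"x":0,"y":0,"z":8,"rx":0,"ry":0,"rz":0},{"grip":0.7,"x":0,"y":0,"z":0,"rx":0,"ry":0,"rz":0},{"grip":1,"x":0,"y":0,"z":0,"rx":0,"ry":0,"rz":0},{"grip":1,"x":0,"y":0,"z":0,"rx":0,"ry":0,"rz":0},{"grip":1,"x":0,"y":0,"z":0,"rx":0,"ry":0,"rz":0}]' 40; python3 -m jog '[{"grip":1,"x":0,"y":0,"z":0,"rx":0,"ry":0,"rz":0},{"grip":1,"x":0,"y":0,"z":0,"rx":0,"ry":0,"rz":0},{"grip":1,"x":0,"y":0,"z":0,"rx":0,"ry":0,"rz":0}]'; python3 plan.py;  python3 -c "
from h import *
snap('wrist','w2');snap('scene','s2')"
```

```text
time: 2.65
eef_pos: [0.5949, -0.0279, 0.3036]
tcp_rot: [0.998, -0.07, 0.002, 0.0]
contact_force: [0.9, -0.6, 0.2]
opening: 0.301
time: 2.9
eef_pos: [0.5949, -0.0276, 0.3033]
tcp_rot: [0.998, -0.07, 0.001, 0.0]
contact_force: [-0.8, 0.1, 4.3]
opening: 0.102
t 2.90 p [594.9 -27.6 303.3] yaw -8.03 z [ 2.4e-03 -8.0e-04 -1.0e+00] F [-0.8  0.1  4.3] open 0.102 q [-0.22  0.22  1.86 -0.    1.07 -0.08]
```

View pics/w2.png

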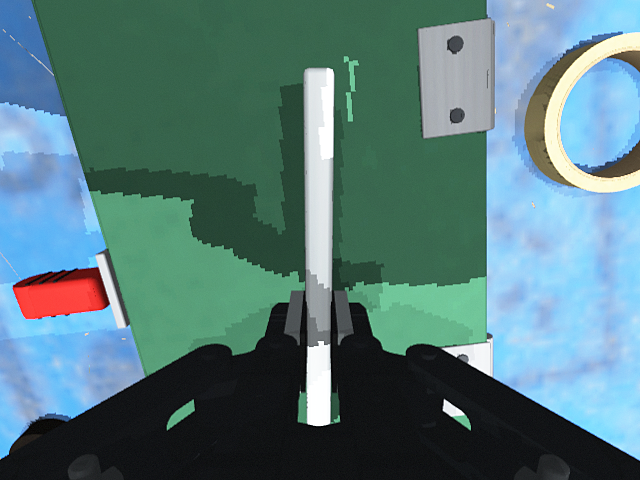

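View pics/s2.png

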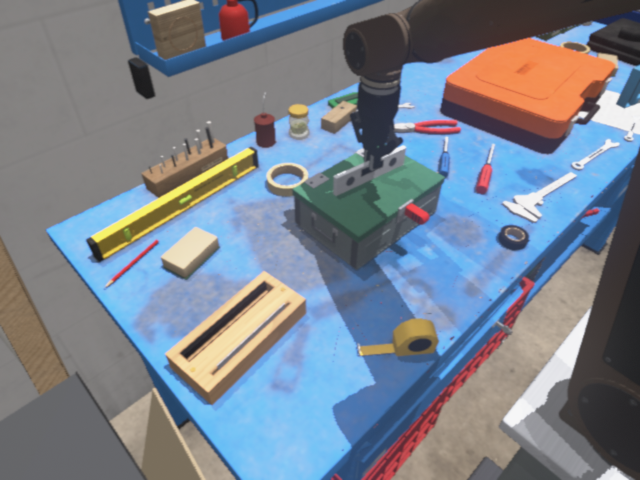

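```bash
python3 -m jog '[{"grip":1,"x":0,"y":0,"z":-3,"rx":0,"ry":0,"rz":0},{"grip":1,"x":0,"y":0,"z":-8,"rx":0,"ry":0,"rz":0},{"grip":1,"x":0,"y":0,"z":-15,"rx":0,"ry":0,"rz":0},{"grip":1,"x":0,"y":0,"z":-20,"rx":0,"ry":0,"rz":0},{"grip":1,"x":0,"y":0,"z":-15,"rx":0,"ry":0,"rz":0},{"grip":1,"x":0,"y":0,"z":-5,"rx":0,"ry":0,"rz":0},{"grip":1,"x":0,"y":0,"z":0,"rx":0,"ry":0,"rz":0}]' 60
python3 - <<'E'
from h import *
c=load('w2'); a=ray(c,319,70,.145);b=ray(c,319,424,.145);print(a,b,(a+b)/2,np.linalg.norm(a-b),np.degrees(np.arctan2(*(a-b)[1::-1])))
c=snap('wrist','w3');snap('scene','s3')
E
python3 plan.py '[549.5,357.5,369]' 7.2 14
```

```text
time: 3.58
eef_pos: [0.5946, -0.0274, 0.3692]
tcp_rot: [0.998, -0.07, 0.001, 0.0]
contact_force: [-0.0, 0.1, -1.1]
opening: 0.097
[0.6072733  0.06184106 0.145     ] [ 0.58889102 -0.06980955  0.145     ] [ 0.59808216 -0.00398424  0.145     ] 0.13292776677781884 82.05122267881279
t 3.68 p [594.1 -27.3 366.6] yaw -8.03 z [-1.8e-03  5.0e-04 -1.0e+00] F [-0.1  0.1 -1.7] open 0.100 q [-0.22  0.15  1.81  0.    1.18 -0.08]
{"grip":G,"x":-7.0,"y":-26.8,"z":-0.2,"rx":0,"ry":0,"rz":-1.09}, 
{"grip":G,"x":-6.5,"y":-26.9,"z":-0.2,"rx":0,"ry":0,"rz":-1.09}, 
{"grip":G,"x":-6.0,"y":-27.0,"z":-0.2,"rx":0,"ry":0,"rz":-1.09}, 
{"grip":G,"x":-5.5,"y":-27.1,"z":-0.2,"rx":0,"ry":0,"rz":-1.09}, 
{"grip":G,"x":-4.9,"y":-27.2,"z":-0.2,"rx":0,"ry":0,"rz":-1.09}, 
{"grip":G,"x":-4.4,"y":-27.3,"z":-0.2,"rx":0,"ry":0,"rz":-1.09}, 
{"grip":G,"x":-3.9,"y":-27.4,"z":-0.2,"rx":0,"ry":0,"rz":-1.09}, 
{"grip":G,"x":-3.4,"y":-27.5,"z":-0.2,"rx":0,"ry":0,"rz":-1.09}, 
{"grip":G,"x":-2.9,"y":-27.5,"z":-0.2,"rx":0,"ry":0,"rz":-1.09}, 
{"grip":G,"x":-2.3,"y":-27.6,"z":-0.2,"rx":0,"ry":0,"rz":-1.09}, 
{"grip":G,"x":-1.8,"y":-27.6,"z":-0.2,"rx":0,"ry":0,"rz":-1.09}, 
{"grip":G,"x":-1.3,"y":-27.6,"z":-0.2,"rx":0,"ry":0,"rz":-1.09}, 
{"grip":G,"x":-0.8,"y":-27.7,"z":-0.2,"rx":0,"ry":0,"rz":-1.09}, 
{"grip":G,"x":-0.2,"y":-27.7,"z":-0.2,"rx":0,"ry":0,"rz":-1.09},
```

View pics/w3.png

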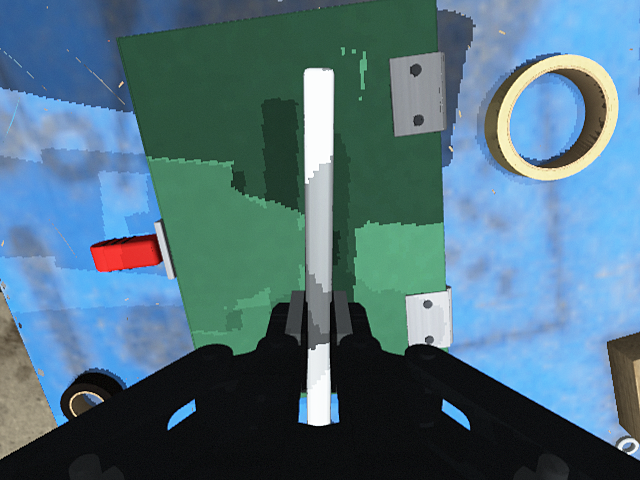

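View pics/s3.png

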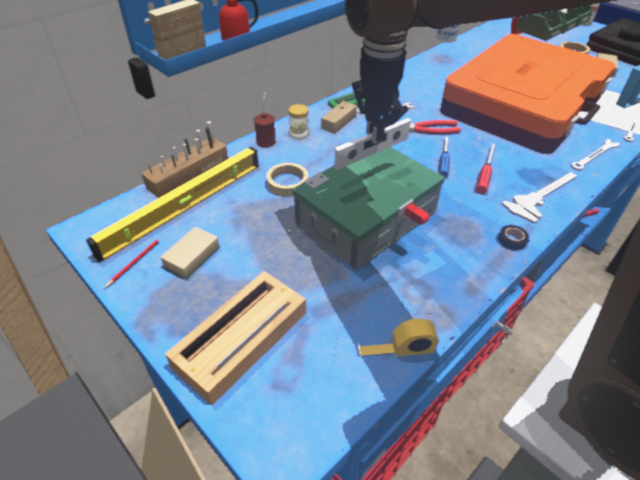

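```bash
python3 -m jog '[{"grip":1,"x":-4,"y":-14,"z":0,"rx":0,"ry":0,"rz":-1},{"grip":1,"x":-7,"y":-27,"z":0,"rx":0,"ry":0,"rz":-1},{"grip":1,"x":-6.5,"y":-27,"z":0,"rx":0,"ry":0,"rz":-1},{"grip":1,"x":-6,"y":-27,"z":0,"rx":0,"ry":0,"rz":-1},{"grip":1,"x":-5.5,"y":-27,"z":0,"rx":0,"ry":0,"rz":-1},{"grip":1,"x":-5,"y":-27,"z":0,"rx":0,"ry":0,"rz":-1},{"grip":1,"x":-4.5,"y":-27,"z":0,"rx":0,"ry":0,"rz":-1},{"grip":1,"x":-4,"y":-27,"z":0,"rx":0,"ry":0,"rz":-1}]'; python3 plan.py '[549.5,358,369]' 7.2 8
```

```text
time: 4.35
eef_pos: [0.5662, 0.1804, 0.366]
tcp_rot: [1.0, 0.001, -0.002, -0.0]
contact_force: [0.6, 0.3, -2.0]
opening: 0.094
t 4.35 p [566.2 180.4 366. ] yaw 0.07 z [-0.0032  0.     -1.    ] F [ 0.6  0.3 -2. ] open 0.094 q [0.14 0.15 1.82 0.   1.18 0.14]
{"grip":G,"x":-2.1,"y":-22.2,"z":-0.4,"rx":0,"ry":0,"rz":-0.89}, 
{"grip":G,"x":-1.7,"y":-22.2,"z":-0.4,"rx":0,"ry":0,"rz":-0.89}, 
{"grip":G,"x":-1.4,"y":-22.3,"z":-0.4,"rx":0,"ry":0,"rz":-0.89}, 
{"grip":G,"x":-1.0,"y":-22.3,"z":-0.4,"rx":0,"ry":0,"rz":-0.89}, 
{"grip":G,"x":-0.7,"y":-22.3,"z":-0.4,"rx":0,"ry":0,"rz":-0.89}, 
{"grip":G,"x":-0.3,"y":-22.3,"z":-0.4,"rx":0,"ry":0,"rz":-0.89}, 
{"grip":G,"x":0.0,"y":-22.3,"z":-0.4,"rx":0,"ry":0,"rz":-0.89}, 
{"grip":G,"x":0.4,"y":-22.3,"z":-0.4,"rx":0,"ry":0,"rz":-0.89},
```

```bash
python3 -m jog '[{"grip":1,"x":-2,"y":-26,"z":5,"rx":0,"ry":0,"rz":-1},{"grip":1,"x":-2,"y":-26,"z":10,"rx":0,"ry":0,"rz":-1},{"grip":1,"x":-1.5,"y":-26,"z":12,"rx":0,"ry":0,"rz":-1},{"grip":1,"x":-1,"y":-26,"z":14,"rx":0,"ry":0,"rz":-1},{"grip":1,"x":-0.5,"y":-26,"z":14,"rx":0,"ry":0,"rz":-1},{"grip":1,"x":0,"y":-25,"z":14,"rx":0,"ry":0,"rz":-1},{"grip":1,"x":0,"y":-15,"z":12,"rx":0,"ry":0,"rz":-0.5},{"grip":1,"x":0,"y":-8,"z":8,"rx":0,"ry":0,"rz":-0.5}]'; python3 -m jog '[{"grip":1,"x":0,"y":0,"z":6,"rx":0,"ry":0,"rz":0},{"grip":1,"x":0,"y":0,"z":0,"rx":0,"ry":0,"rz":0},{"grip":1,"x":0,"y":0,"z":0,"rx":0,"ry":0,"rz":0}]'; python3 plan.py '[549.5,358,270]' 7.2 1; python3 -c "
from h import *
snap('wrist','w4');snap('scene','s4');snap('top','t4')
crop('s4',150,240,350,410,4,'s4c'); crop('t4',120,240,300,360,4.4,'t4c')"
```

```text
time: 5.02
eef_pos: [0.5492, 0.3581, 0.2752]
tcp_rot: [0.998, 0.062, -0.003, 0.001]
contact_force: [-0.1, -0.8, -2.9]
opening: 0.095
time: 5.27
eef_pos: [0.5513, 0.3551, 0.2722]
tcp_rot: [0.998, 0.06, -0.001, 0.0]
contact_force: [0.4, 0.1, -2.3]
opening: 0.094
t 5.27 p [551.3 355.1 272.2] yaw 6.93 z [-1.1e-03 -9.0e-04 -1.0e+00] F [ 0.4  0.1 -2.3] open 0.094 q [ 0.42  0.38  1.72 -0.    1.05  0.3 ]
{"grip":G,"x":-1.4,"y":-3.1,"z":2.2,"rx":0,"ry":0,"rz":-0.27},
```

View pics/w4.png

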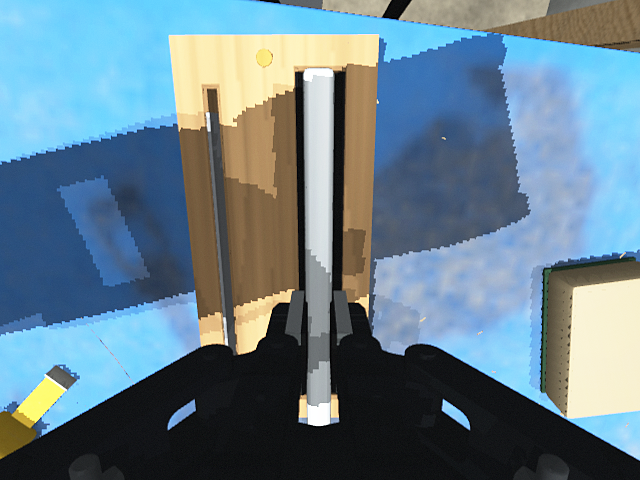

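View pics/s4c.png

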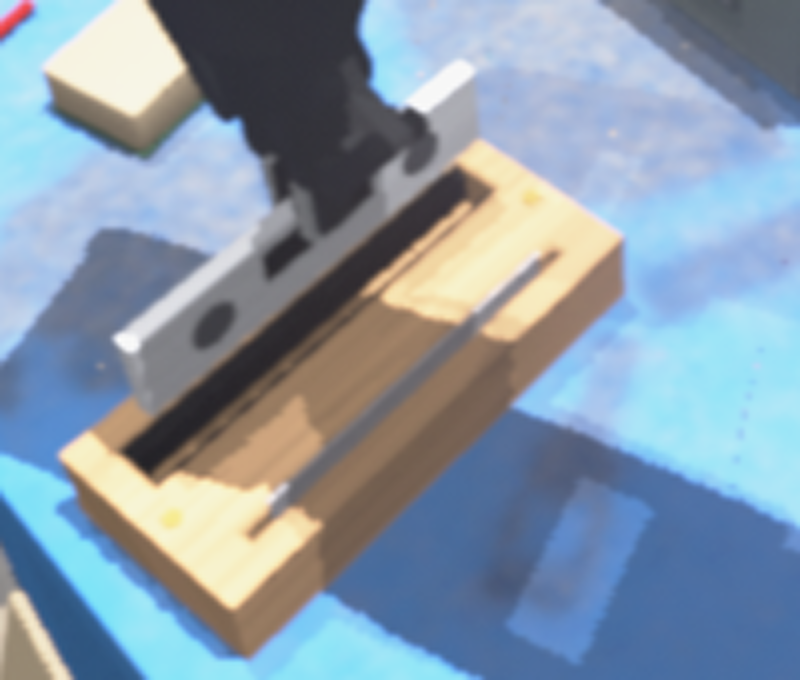

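View pics/t4c.png

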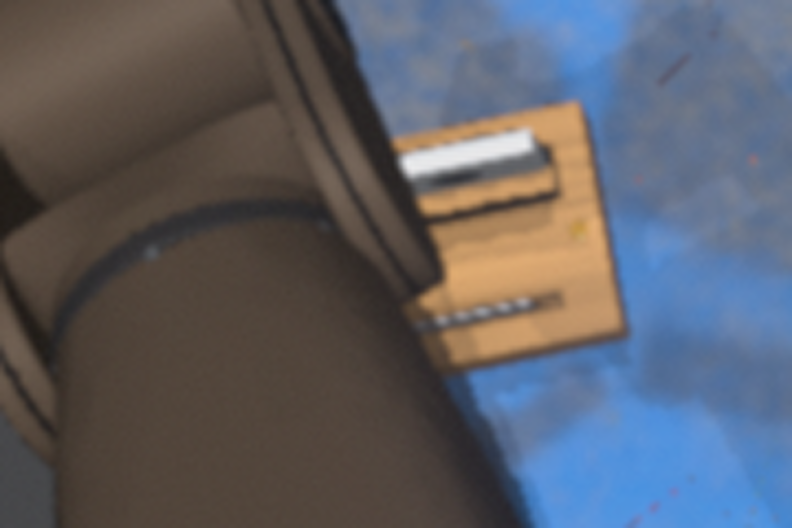

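Run:
```python
from h import *
crop('w4',280,40,370,300,2.3,'w4c')
im=cv2.imread('pics/w4.png'); 
cv2.imwrite('pics/w4c.png',cv2.resize(im[45:165,260:390],None,fx=5,fy=5,interpolation=cv2.INTER_CUBIC))
```

```text
(no output)
```

View pics/w4c.png

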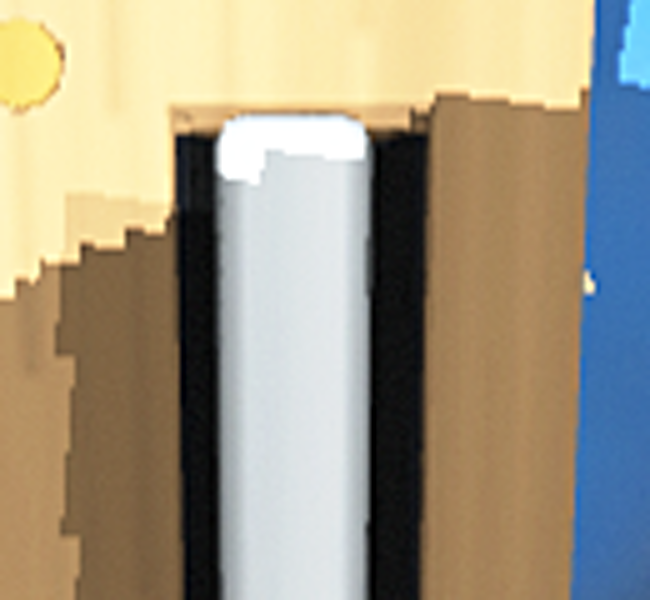

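Run:
```python
from h import *
c=load('w4'); e=load('w3')
from plan import go
def r(u,v,z): return ray(c,u,v,z)*1000
def ang(d): return np.degrees(np.arctan2(d[1],d[0]))
l1,r1,l2,r2=r(294.4,66,.042),r(346,66,.042),r(297.6,163,.042),r(343.6,163,.042)
print(l1,r1,np.linalg.norm(l1-r1)); print('ang',ang(l1-l2),ang(r1-r2))
u=np.array([np.cos(np.radians(97.1)),np.sin(np.radians(97.1)),0])
sc=(l1+r1)/2-94.5*u; print('slot centre',sc)
zt=.145-.0313
b=(r(303.8,70,zt)+r(333,70,zt))/2; print('bar end',b,'centre',b-90*u, np.linalg.norm(r(303.8,70,zt)-r(333,70,zt)))
b1=r(318.4,70,zt);b2=r(318,160,zt);print('bar ang',ang(b1-b2))
go([549.5,358,270],7.2,1)
```

```text
[526.42837466 455.14304847  42.        ] [551.12535564 458.16490678  42.        ] 24.88116752182619
ang 98.00569412329783 96.63671886358703
slot centre [550.4572047  362.87860949  42.        ]
bar end [539.38750821 444.81933607 113.7       ] centre [550.51164111 355.50946166 113.7       ] 9.008266483684128
bar ang 96.70776063359756
t 5.42 p [551.9 355.  273.9] yaw 6.89 z [ 1.7e-03  6.0e-04 -1.0e+00] F [ 0.8 -0.3 -2.1] open 0.097 q [ 0.42  0.37  1.72 -0.    1.05  0.3 ]
{"grip":G,"x":-2.0,"y":-3.3,"z":3.9,"rx":0,"ry":0,"rz":-0.31},
```

```bash
python3 -m jog '[{"grip":1,"x":-0.3,"y":-4.5,"z":4,"rx":0,"ry":0,"rz":-0.3},{"grip":1,"x":0,"y":0,"z":8,"rx":0,"ry":0,"rz":0},{"grip":1,"x":0,"y":0,"z":8,"rx":0,"ry":0,"rz":0},{"grip":1,"x":0,"y":0,"z":6,"rx":0,"ry":0,"rz":0},{"grip":1,"x":0,"y":0,"z":3,"rx":0,"ry":0,"rz":0},{"grip":1,"x":0,"y":0,"z":0,"rx":0,"ry":0,"rz":0},{"grip":1,"x":0,"y":0,"z":0,"rx":0,"ry":0,"rz":0}]'; python3 plan.py;python3 -c "
from h import *
snap('scene','s5')
crop('s5',150,240,350,410,4,'s5c')"
```

```text
time: 6.0
eef_pos: [0.5504, 0.3602, 0.2431]
tcp_rot: [0.998, 0.063, -0.0, 0.0]
contact_force: [-0.5, -0.5, -2.1]
opening: 0.097
t 6.00 p [550.4 360.2 243.1] yaw 7.26 z [-9.e-04 -4.e-04 -1.e+00] F [-0.5 -0.5 -2.1] open 0.097 q [ 0.43  0.42  1.72 -0.    1.    0.3 ]
```

View pics/s5c.png

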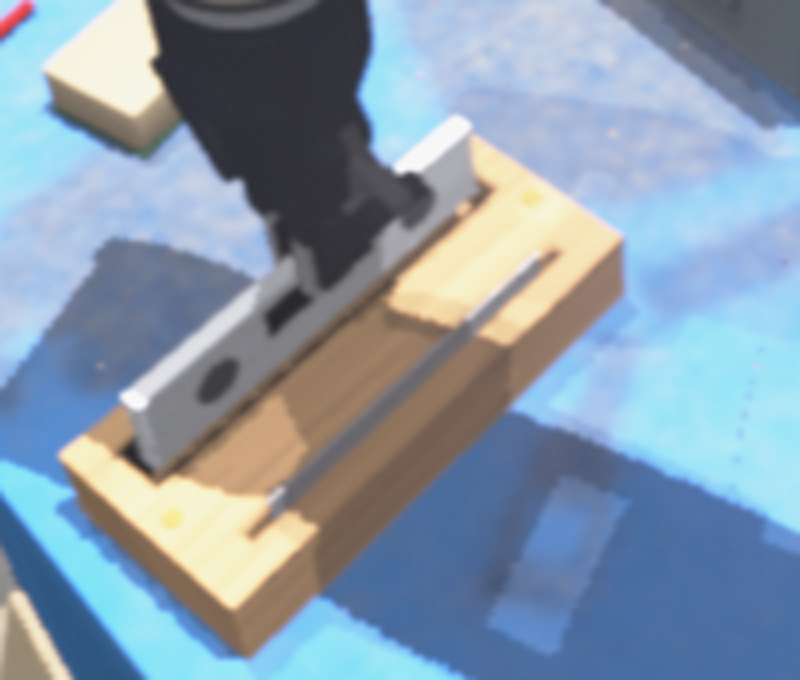

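The bar's lower corner is at about (150,468) in the crop, just inside the mouth, and the force hasn't changed. Continuing down in small steps.

```bash
python3 -m jog '[{"grip":1,"x":0,"y":0,"z":3,"rx":0,"ry":0,"rz":0},{"grip":1,"x":0,"y":0,"z":3,"rx":0,"ry":0,"rz":0},{"grip":1,"x":0,"y":0,"z":3,"rx":0,"ry":0,"rz":0},{"grip":1,"x":0,"y":0,"z":0,"rx":0,"ry":0,"rz":0}]'; python3 -m jog '[{"grip":1,"x":0,"y":0,"z":2,"rx":0,"ry":0,"rz":0},{"grip":1,"x":0,"y":0,"z":2,"rx":0,"ry":0,"rz":0},{"grip":1,"x":0,"y":0,"z":2,"rx":0,"ry":0,"rz":0},{"grip":1,"x":0,"y":0,"z":0,"rx":0,"ry":0,"rz":0}]'; python3 plan.py
```

```text
time: 6.38
eef_pos: [0.5502, 0.3601, 0.2338]
tcp_rot: [0.998, 0.063, -0.001, 0.0]
contact_force: [-0.2, -1.2, -3.0]
opening: 0.097
time: 6.72
eef_pos: [0.5503, 0.3602, 0.2281]
tcp_rot: [0.998, 0.063, -0.0, 0.0]
contact_force: [-1.0, 0.5, -2.1]
opening: 0.096
t 6.72 p [550.3 360.2 228.1] yaw 7.26 z [-9.e-04 -4.e-04 -1.e+00] F [-1.   0.5 -2.1] open 0.096 q [ 0.43  0.44  1.73 -0.    0.98  0.3 ]
```

```bash
python3 -m jog '[{"grip":1,"x":0,"y":0,"z":1.5,"rx":0,"ry":0,"rz":0},{"grip":1,"x":0,"y":0,"z":1.5,"rx":0,"ry":0,"rz":0},{"grip":1,"x":0,"y":0,"z":0,"rx":0,"ry":0,"rz":0}]'; python3 -m jog '[{"grip":1,"x":0,"y":0,"z":1,"rx":0,"ry":0,"rz":0},{"grip":1,"x":0,"y":0,"z":0.7,"rx":0,"ry":0,"rz":0},{"grip":1,"x":0,"y":0,"z":0,"rx":0,"ry":0,"rz":0}]'; python3 plan.py;python3 -c "
from h import *
snap('scene','s6')
crop('s6',150,240,350,410,4,'s6c')"
```

```text
time: 6.97
eef_pos: [0.5504, 0.3602, 0.2254]
tcp_rot: [0.998, 0.063, -0.0, 0.0]
contact_force: [-0.7, -0.1, -1.6]
opening: 0.097
time: 7.22
eef_pos: [0.5504, 0.3602, 0.2239]
tcp_rot: [0.998, 0.063, -0.0, 0.0]
contact_force: [0.5, -0.4, -1.7]
opening: 0.096
t 7.22 p [550.4 360.2 223.9] yaw 7.26 z [-3.e-04 -1.e-04 -1.e+00] F [ 0.5 -0.4 -1.7] open 0.096 q [0.43 0.44 1.73 0.   0.97 0.3 ]
```

View pics/s6c.png

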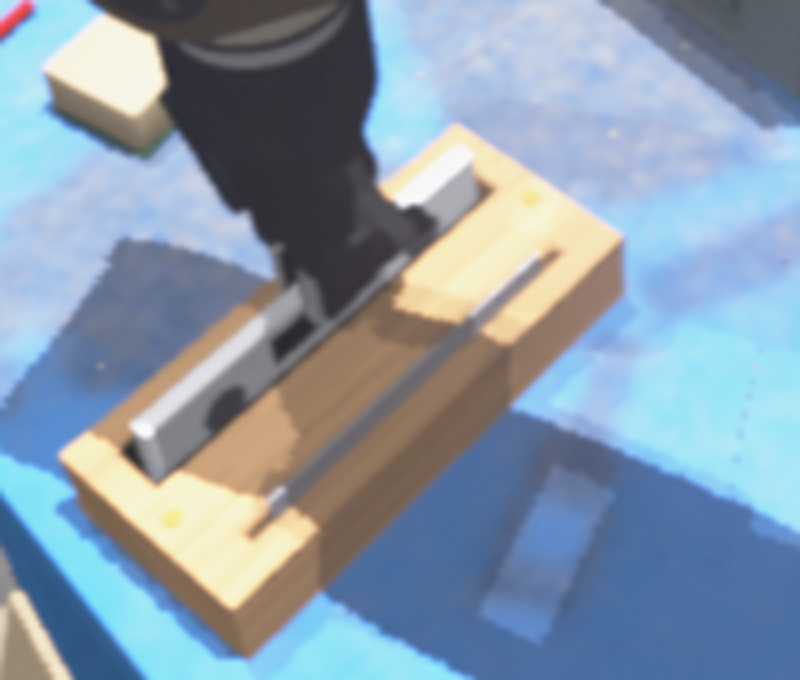

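```bash
python3 -m jog '[{"grip":1,"x":0,"y":0,"z":0.6,"rx":0,"ry":0,"rz":0},{"grip":1,"x":0,"y":0,"z":0.5,"rx":0,"ry":0,"rz":0},{"grip":1,"x":0,"y":0,"z":0,"rx":0,"ry":0,"rz":0}]'; python3 -m jog '[{"grip":0.85,"x":0,"y":0,"z":0,"rx":0,"ry":0,"rz":0},{"grip":0.72,"x":0,"y":0,"z":0,"rx":0,"ry":0,"rz":0},{"grip":0.72,"x":0,"y":0,"z":0,"rx":0,"ry":0,"rz":0},{"grip":0.72,"x":0,"y":0,"z":0,"rx":0,"ry":0,"rz":0}]' 20; python3 plan.py
```

```text
time: 7.52
eef_pos: [0.5506, 0.3603, 0.2235]
tcp_rot: [0.998, 0.063, 0.0, -0.0]
contact_force: [-0.5, -0.3, 1.0]
opening: 0.097
time: 7.85
eef_pos: [0.5506, 0.3603, 0.2232]
tcp_rot: [0.998, 0.063, 0.0, -0.0]
contact_force: [-0.8, -0.5, 0.0]
opening: 0.277
t 7.85 p [550.6 360.3 223.2] yaw 7.27 z [ 6.e-04  3.e-04 -1.e+00] F [-0.8 -0.5  0. ] open 0.277 q [0.43 0.44 1.73 0.   0.97 0.3 ]
```

```bash
python3 -m jog '[{"grip":0.72,"x":0,"y":0,"z":-6,"rx":0,"ry":0,"rz":0},{"grip":0.72,"x":0,"y":0,"z":-14,"rx":0,"ry":0,"rz":0},{"grip":0.72,"x":0,"y":0,"z":-22,"rx":0,"ry":0,"rz":0},{"grip":0.5,"x":0,"y":0,"z":-28,"rx":0,"ry":0,"rz":0},{"grip":0.5,"x":0,"y":0,"z":-30,"rx":0,"ry":0,"rz":0},{"grip":0.5,"x":0,"y":0,"z":-25,"rx":0,"ry":0,"rz":0},{"grip":0.5,"x":0,"y":0,"z":-15,"rx":0,"ry":0,"rz":0},{"grip":0.5,"x":0,"y":0,"z":-5,"rx":0,"ry":0,"rz":0}]'; python3 plan.py;python3 -c "
from h import *
snap('scene','s7');snap('wrist','w7')
crop('s7',150,240,350,410,4,'s7c')"
```

```text
time: 8.52
eef_pos: [0.551, 0.3606, 0.3742]
tcp_rot: [0.998, 0.063, 0.004, -0.002]
contact_force: [-0.7, -0.1, 1.4]
opening: 0.499
t 8.52 p [551.  360.6 374.2] yaw 7.27 z [ 0.0082  0.0037 -1.    ] F [-0.7 -0.1  1.4] open 0.499 q [0.43 0.27 1.65 0.   1.21 0.3 ]
```

View pics/s7c.png

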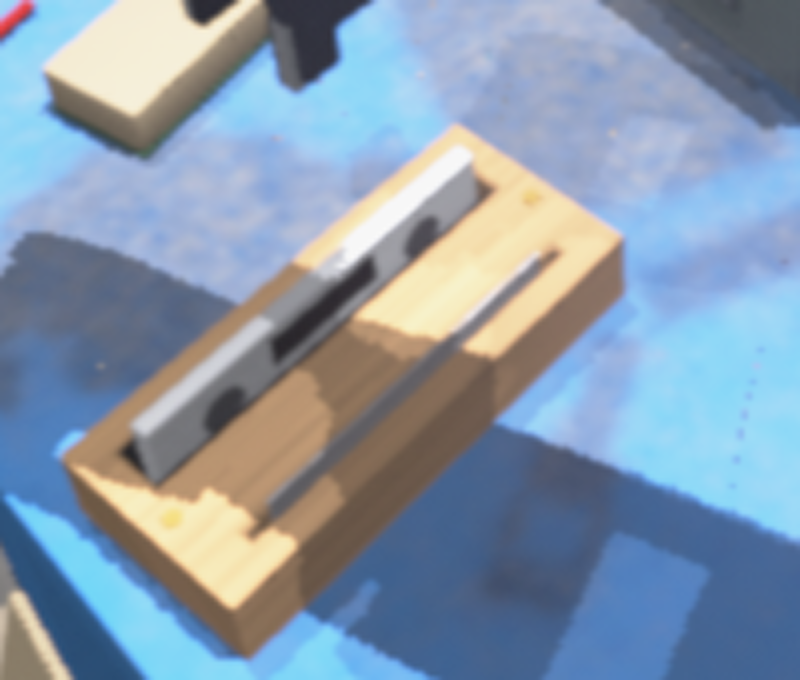

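View pics/w7.png

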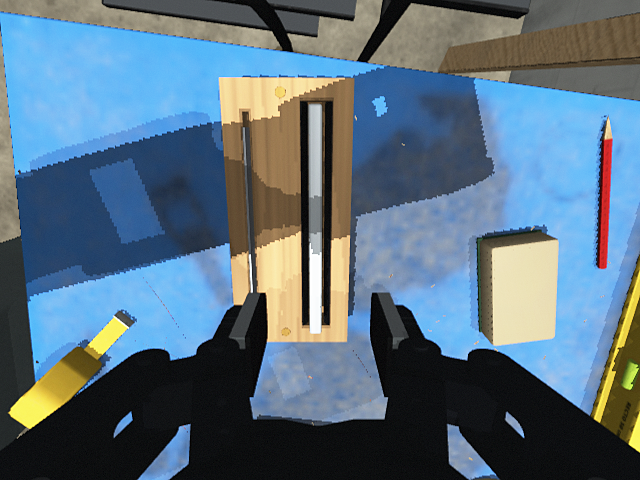

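```bash
python3 plan.py '[459,-17,360]' -90.8 16
python3 - <<'E'
from h import *
c=load('s7')
u=np.array([np.cos(np.radians(97.2)),np.sin(np.radians(97.2)),0])
for z in(.065,.07,.042):
  p=proj(c,np.array([.5501,.3605,z])+.09*u); print(z,(p-[150,240])*4)
E
```

```text
t 8.62 p [550.6 360.4 370.5] yaw 7.27 z [ 0.0038  0.0017 -1.    ] F [ 0.3 -0.4 -0.4] open 0.500 q [ 0.43  0.28  1.65 -0.    1.21  0.3 ]
{"grip":G,"x":-8.7,"y":22.7,"z":0.7,"rx":0,"ry":0,"rz":6.13}, 
{"grip":G,"x":-6.2,"y":23.5,"z":0.7,"rx":0,"ry":0,"rz":6.13}, 
{"grip":G,"x":-3.7,"y":24.0,"z":0.7,"rx":0,"ry":0,"rz":6.13}, 
{"grip":G,"x":-1.1,"y":24.2,"z":0.7,"rx":0,"ry":0,"rz":6.13}, 
{"grip":G,"x":1.5,"y":24.2,"z":0.7,"rx":0,"ry":0,"rz":6.13}, 
{"grip":G,"x":4.1,"y":23.9,"z":0.7,"rx":0,"ry":0,"rz":6.13}, 
{"grip":G,"x":6.6,"y":23.3,"z":0.7,"rx":0,"ry":0,"rz":6.13}, 
{"grip":G,"x":9.1,"y":22.5,"z":0.7,"rx":0,"ry":0,"rz":6.13}, 
{"grip":G,"x":11.4,"y":21.4,"z":0.7,"rx":0,"ry":0,"rz":6.13}, 
{"grip":G,"x":13.7,"y":20.1,"z":0.7,"rx":0,"ry":0,"rz":6.13}, 
{"grip":G,"x":15.7,"y":18.5,"z":0.7,"rx":0,"ry":0,"rz":6.13}, 
{"grip":G,"x":17.6,"y":16.7,"z":0.7,"rx":0,"ry":0,"rz":6.13}, 
{"grip":G,"x":19.3,"y":14.7,"z":0.7,"rx":0,"ry":0,"rz":6.13}, 
{"grip":G,"x":20.8,"y":12.6,"z":0.7,"rx":0,"ry":0,"rz":6.13}, 
{"grip":G,"x":22.0,"y":10.3,"z":0.7,"rx":0,"ry":0,"rz":6.13}, 
{"grip":G,"x":23.0,"y":7.9,"z":0.7,"rx":0,"ry":0,"rz":6.13}, 
0.065 [135.44142805 426.13381897]
0.07 [132.9720868  418.84751471]
0.042 [146.50654364 458.78374078]
```

The predicted seated end (135,426) matches the picture's (≈146,428). The straightedge is fully down. Next, the tab.

```bash
python3 -m jog '[{"grip":0.3,"x":-8.7,"y":22.7,"z":0,"rx":0,"ry":0,"rz":6},{"grip":0.3,"x":-6.2,"y":23.5,"z":0,"rx":0,"ry":0,"rz":6},{"grip":0.3,"x":-3.7,"y":24,"z":0,"rx":0,"ry":0,"rz":6},{"grip":0.3,"x":-1,"y":24.2,"z":0,"rx":0,"ry":0,"rz":6},{"grip":0.3,"x":1.5,"y":24.2,"z":0,"rx":0,"ry":0,"rz":6},{"grip":0.3,"x":4,"y":24,"z":0,"rx":0,"ry":0,"rz":6},{"grip":0.3,"x":6.6,"y":23.3,"z":0,"rx":0,"ry":0,"rz":6},{"grip":0.3,"x":9,"y":22.5,"z":0,"rx":0,"ry":0,"rz":6}]'; python3 plan.py '[458,-17,340]' -90.8 8
```

```text
time: 9.28
eef_pos: [0.5049, 0.1702, 0.3659]
tcp_rot: [0.937, -0.35, -0.002, 0.001]
contact_force: [1.4, -0.3, -0.0]
opening: 0.703
t 9.28 p [504.9 170.2 365.9] yaw -41.02 z [-3.6e-03 -5.0e-04 -1.0e+00] F [ 1.4 -0.3 -0. ] open 0.703 q [ 0.13  0.01  1.96 -0.    1.18  0.85]
{"grip":G,"x":10.9,"y":21.5,"z":3.2,"rx":0,"ry":0,"rz":6.22}, 
{"grip":G,"x":13.2,"y":20.2,"z":3.2,"rx":0,"ry":0,"rz":6.22}, 
{"grip":G,"x":15.3,"y":18.6,"z":3.2,"rx":0,"ry":0,"rz":6.22}, 
{"grip":G,"x":17.2,"y":16.9,"z":3.2,"rx":0,"ry":0,"rz":6.22}, 
{"grip":G,"x":19.0,"y":14.9,"z":3.2,"rx":0,"ry":0,"rz":6.22}, 
{"grip":G,"x":20.5,"y":12.8,"z":3.2,"rx":0,"ry":0,"rz":6.22}, 
{"grip":G,"x":21.7,"y":10.5,"z":3.2,"rx":0,"ry":0,"rz":6.22}, 
{"grip":G,"x":22.7,"y":8.0,"z":3.2,"rx":0,"ry":0,"rz":6.22},
```

```bash
python3 -m jog '[{"grip":0.3,"x":11,"y":21.5,"z":3,"rx":0,"ry":0,"rz":6.2},{"grip":0.3,"x":13.2,"y":20.2,"z":3,"rx":0,"ry":0,"rz":6.2},{"grip":0.3,"x":15.3,"y":18.6,"z":3,"rx":0,"ry":0,"rz":6.2},{"grip":0.3,"x":17,"y":17,"z":3,"rx":0,"ry":0,"rz":6.2},{"grip":0.3,"x":19,"y":15,"z":3,"rx":0,"ry":0,"rz":6.2},{"grip":0.3,"x":20.5,"y":12.8,"z":3,"rx":0,"ry":0,"rz":6.2},{"grip":0.3,"x":21.7,"y":10.5,"z":3,"rx":0,"ry":0,"rz":6.2},{"grip":0.3,"x":22.7,"y":8,"z":3,"rx":0,"ry":0,"rz":6.2}]';python3 -m jog '[{"grip":0.3,"x":0,"y":0,"z":0,"rx":0,"ry":0,"rz":0},{"grip":0.3,"x":0,"y":0,"z":0,"rx":0,"ry":0,"rz":0},{"grip":0.3,"x":0,"y":0,"z":0,"rx":0,"ry":0,"rz":0}]'; python3 plan.py; python3 -c "
from h import *
snap('scene','s8');snap('wrist','w8')"
```

```text
time: 9.95
eef_pos: [0.4588, -0.017, 0.342]
tcp_rot: [-0.703, 0.711, 0.001, -0.001]
contact_force: [0.2, -0.0, -0.5]
opening: 0.698
time: 10.2
eef_pos: [0.4597, -0.0158, 0.343]
tcp_rot: [-0.705, 0.709, 0.001, -0.0]
contact_force: [0.6, 0.8, 0.2]
opening: 0.7
t 10.20 p [459.7 -15.8 343. ] yaw -90.29 z [-1.6e-03  9.0e-04 -1.0e+00] F [0.6 0.8 0.2] open 0.700 q [-0.26 -0.14  2.15  0.    1.14  1.32]
```

View pics/w8.png

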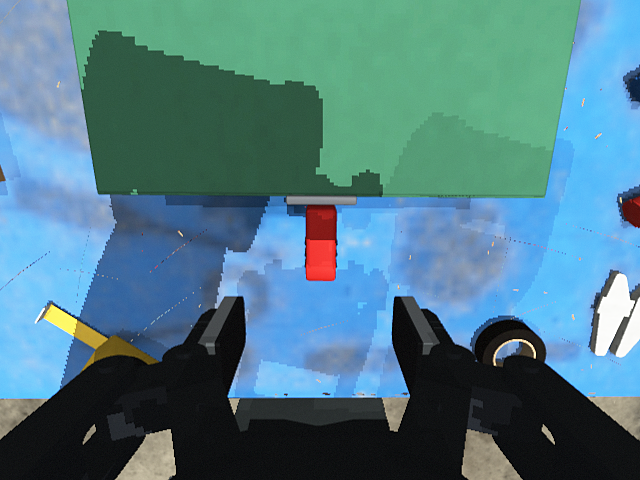

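View pics/s8.png

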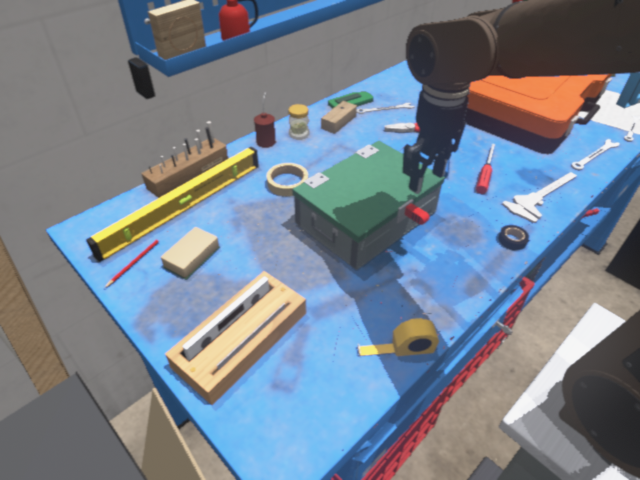

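Run:
```python
from h import *
c=load('w8')
for uv in((307,220),(335,220),(306,262),(336,262),(321,206),(321,266),(321,280)): print('tab z.105',uv,ray(c,*uv,.105)*1000)
print('nose z.094',ray(c,321,280,.094)*1000)
print('front',ray(c,98,193,.1)*1000,ray(c,548,196,.1)*1000)
for uv in((164,237),(160,268)): pass
```

```text
tab z.105 (307, 220) [482.86970572  -8.87499291 105.        ]
tab z.105 (335, 220) [482.81560431 -24.60887397 105.        ]
tab z.105 (306, 262) [457.85650338  -7.99271431 105.        ]
tab z.105 (336, 262) [457.79697535 -25.41827293 105.        ]
tab z.105 (321, 206) [490.82288977 -16.75360937 105.        ]
tab z.105 (321, 266) [455.35609524 -16.70196393 105.        ]
tab z.105 (321, 280) [446.58218308 -16.68918768 105.        ]
nose z.094 [442.06658966 -16.75562269  94.        ]
front [497.71153604 108.93232259 100.        ] [ 495.13243933 -145.04142567  100.        ]
```

```bash
python3 -m jog '[{"grip":0.3,"x":1.1,"y":-1.8,"z":15,"rx":0,"ry":0,"rz":0.3},{"grip":0.3,"x":0,"y":0,"z":25,"rx":0,"ry":0,"rz":0},{"grip":0.3,"x":0,"y":0,"z":25,"rx":0,"ry":0,"rz":0},{"grip":0.3,"x":0,"y":0,"z":18,"rx":0,"ry":0,"rz":0},{"grip":0.3,"x":0,"y":0,"z":8,"rx":0,"ry":0,"rz":0},{"grip":0.3,"x":0,"y":0,"z":3,"rx":0,"ry":0,"rz":0},{"grip":0.4,"x":0,"y":0,"z":0,"rx":0,"ry":0,"rz":0},{"grip":0.5,"x":0,"y":0,"z":0,"rx":0,"ry":0,"rz":0}]' 30; python3 plan.py; python3 -c "
from h import *
snap('scene','s9');snap('wrist','w9')
crop('s9',330,100,490,240,5,'s9c')"
```

```text
time: 10.97
eef_pos: [0.4624, -0.0171, 0.251]
tcp_rot: [-0.703, 0.711, -0.001, 0.001]
contact_force: [0.4, -0.1, 0.4]
opening: 0.502
t 10.97 p [462.4 -17.1 251. ] yaw -90.59 z [ 2.e-03 -5.e-04 -1.e+00] F [ 0.4 -0.1  0.4] open 0.502 q [-0.26  0.01  2.2   0.    0.93  1.32]
```

View pics/w9.png

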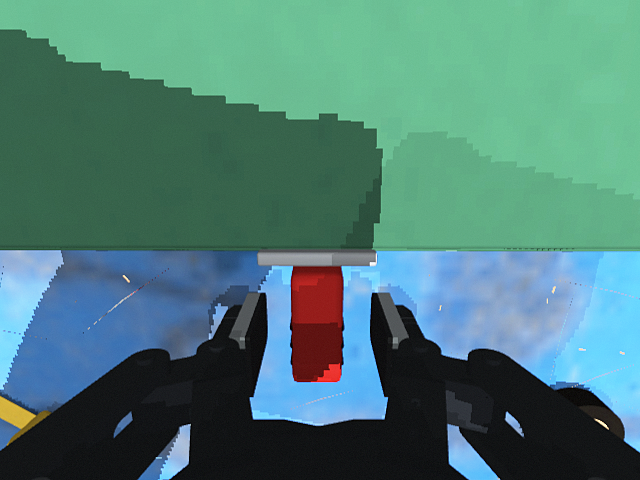

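View pics/s9c.png

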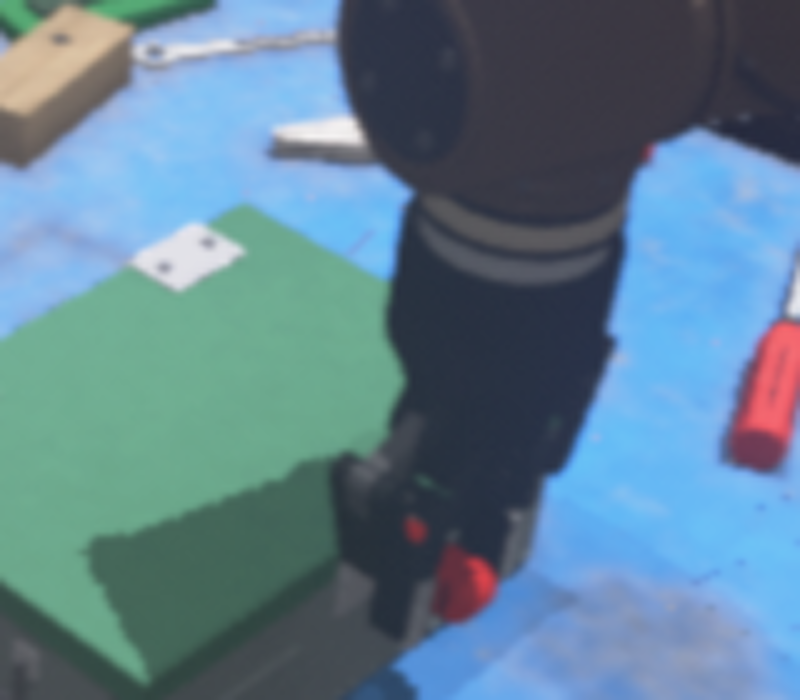

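The fingers straddle the tab, which is at (317,325) between pads at about 253 and 385. Closing.

```bash
python3 -m jog '[{"grip":0.6,"x":0,"y":0,"z":1.5,"rx":0,"ry":0,"rz":0},{"grip":0.7,"x":0,"y":0,"z":0,"rx":0,"ry":0,"rz":0},{"grip":0.8,"x":0,"y":0,"z":0,"rx":0,"ry":0,"rz":0},{"grip":0.9,"x":0,"y":0,"z":0,"rx":0,"ry":0,"rz":0},{"grip":1,"x":0,"y":0,"z":0,"rx":0,"ry":0,"rz":0},{"grip":1,"x":0,"y":0,"z":0,"rx":0,"ry":0,"rz":0}]' 40; python3 -m jog '[{"grip":1,"x":0,"y":0,"z":0,"rx":0,"ry":0,"rz":0},{"grip":1,"x":0,"y":0,"z":0,"rx":0,"ry":0,"rz":0},{"grip":1,"x":0,"y":0,"z":0,"rx":0,"ry":0,"rz":0}]';  python3 plan.py
python3 - <<'E'
import numpy as np
# world arc: steps of 4 deg; tool y=-x world, tool z=-z world
r=214; H=94
for a in range(0,60,2):
    b=a+2
    dx=-r*(np.cos(np.radians(b))-np.cos(np.radians(a))); dz=r*(np.sin(np.radians(b))-np.sin(np.radians(a)))
    print(a,b,'y %.2f z %.2f'%(-dx,-dz), 'x %.1f z %.1f'%(675.5-r*np.cos(np.radians(b)),155+94+r*np.sin(np.radians(b))))
E
```

```text
time: 11.57
eef_pos: [0.4619, -0.0169, 0.2491]
tcp_rot: [-0.703, 0.711, 0.0, 0.001]
contact_force: [-1.6, 5.1, 5.3]
opening: 0.202
time: 11.82
eef_pos: [0.4619, -0.0169, 0.2491]
tcp_rot: [-0.703, 0.711, 0.0, 0.001]
contact_force: [-1.7, 5.4, 5.8]
opening: 0.202
t 11.82 p [461.9 -16.9 249.1] yaw -90.67 z [ 4.0e-04  1.4e-03 -1.0e+00] F [-1.7  5.4  5.8] open 0.202 q [-0.26  0.01  2.2   0.    0.93  1.32]
0 2 y -0.13 z -7.47 x 461.6 z 256.5
2 4 y -0.39 z -7.46 x 462.0 z 263.9
4 6 y -0.65 z -7.44 x 462.7 z 271.4
6 8 y -0.91 z -7.41 x 463.6 z 278.8
8 10 y -1.17 z -7.38 x 464.8 z 286.2
10 12 y -1.43 z -7.33 x 466.2 z 293.5
12 14 y -1.68 z -7.28 x 467.9 z 300.8
14 16 y -1.93 z -7.22 x 469.8 z 308.0
16 18 y -2.18 z -7.14 x 472.0 z 315.1
18 20 y -2.43 z -7.06 x 474.4 z 322.2
20 22 y -2.68 z -6.97 x 477.1 z 329.2
22 24 y -2.92 z -6.88 x 480.0 z 336.0
24 26 y -3.16 z -6.77 x 483.2 z 342.8
26 28 y -3.39 z -6.66 x 486.5 z 349.5
28 30 y -3.62 z -6.53 x 490.2 z 356.0
30 32 y -3.85 z -6.40 x 494.0 z 362.4
32 34 y -4.07 z -6.26 x 498.1 z 368.7
34 36 y -4.28 z -6.12 x 502.4 z 374.8
36 38 y -4.50 z -5.97 x 506.9 z 380.8
38 40 y -4.70 z -5.80 x 511.6 z 386.6
40 42 y -4.90 z -5.64 x 516.5 z 392.2
42 44 y -5.09 z -5.46 x 521.6 z 397.7
44 46 y -5.28 z -5.28 x 526.8 z 402.9
46 48 y -5.46 z -5.09 x 532.3 z 408.0
48 50 y -5.64 z -4.90 x 537.9 z 412.9
50 52 y -5.80 z -4.70 x 543.7 z 417.6
52 54 y -5.97 z -4.50 x 549.7 z 422.1
54 56 y -6.12 z -4.28 x 555.8 z 426.4
56 58 y -6.26 z -4.07 x 562.1 z 430.5
58 60 y -6.40 z -3.85 x 568.5 z 434.3
```

```bash
python3 -m jog '[{"grip":1,"x":0,"y":0,"z":-2,"rx":0,"ry":0,"rz":0},{"grip":1,"x":0,"y":-0.1,"z":-3.7,"rx":0,"ry":0,"rz":0},{"grip":1,"x":0,"y":-0.2,"z":-3.7,"rx":0,"ry":0,"rz":0},{"grip":1,"x":0,"y":-0.2,"z":-3.7,"rx":0,"ry":0,"rz":0},{"grip":1,"x":0,"y":-0.2,"z":-3.7,"rx":0,"ry":0,"rz":0},{"grip":1,"x":0,"y":-0.3,"z":-3.7,"rx":0,"ry":0,"rz":0},{"grip":1,"x":0,"y":-0.4,"z":-3.7,"rx":0,"ry":0,"rz":0},{"grip":1,"x":0,"y":-0.4,"z":-3.7,"rx":0,"ry":0,"rz":0}]'; python3 -c "
from h import *
from plan import go
go(None,0,0)
snap('scene','s10');crop('s10',270,80,490,260,3.6,'s10c')"
```

```text
time: 12.48
eef_pos: [0.4633, -0.0169, 0.275]
tcp_rot: [-0.703, 0.711, 0.0, 0.001]
contact_force: [5.6, 4.5, -5.6]
opening: 0.201
t 12.48 p [463.3 -16.9 275. ] yaw -90.68 z [ 4.0e-04  1.4e-03 -1.0e+00] F [ 5.6  4.5 -5.6] open 0.201 q [-0.26 -0.03  2.19  0.    0.99  1.33]
```

View pics/s10c.png

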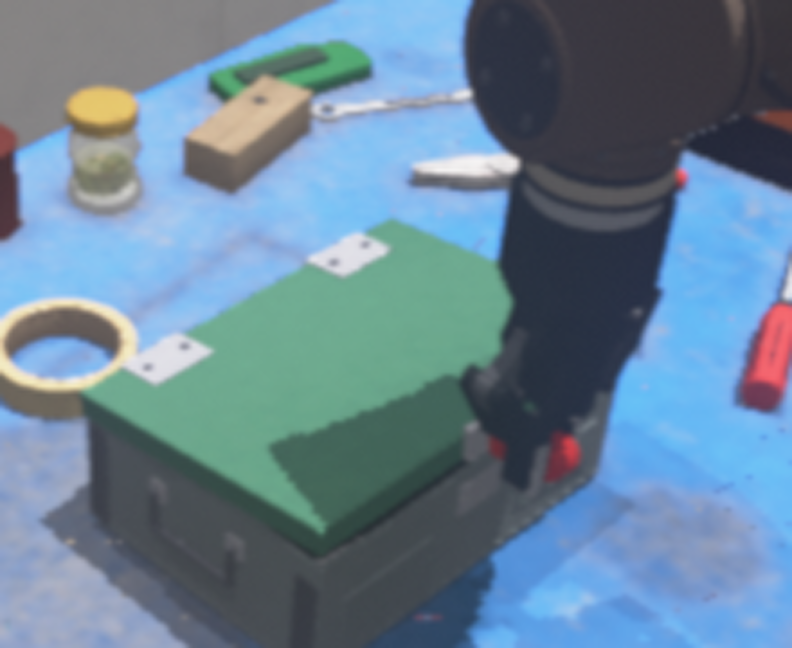

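```bash
python3 -m jog '[{"grip":1,"x":0,"y":-0.8,"z":-5.5,"rx":0,"ry":0,"rz":0},{"grip":1,"x":0,"y":-1,"z":-5.5,"rx":0,"ry":0,"rz":0},{"grip":1,"x":0,"y":-1.1,"z":-5.5,"rx":0,"ry":0,"rz":0},{"grip":1,"x":0,"y":-1.3,"z":-5.5,"rx":0,"ry":0,"rz":0},{"grip":1,"x":0,"y":-1.4,"z":-5.4,"rx":0,"ry":0,"rz":0},{"grip":1,"x":0,"y":-1.5,"z":-5.4,"rx":0,"ry":0,"rz":0},{"grip":1,"x":0,"y":-1.7,"z":-5.3,"rx":0,"ry":0,"rz":0},{"grip":1,"x":0,"y":-1.8,"z":-5.3,"rx":0,"ry":0,"rz":0}]'; python3 -c "
from h import *
from plan import go
go(None,0,0)
p=np.array(get_state()['eef_pos'])*1000
v=[675.5-p[0],p[2]-249]; print('angle',np.degrees(np.arctan2(v[1],v[0])),np.hypot(*v))
"
```

```text
time: 13.2
eef_pos: [0.4737, -0.017, 0.3187]
tcp_rot: [-0.703, 0.711, 0.002, -0.0]
contact_force: [2.2, 3.7, -5.7]
opening: 0.205
t 13.20 p [473.7 -17.  318.7] yaw -90.65 z [-0.0028  0.0015 -1.    ] F [ 2.2  3.7 -5.7] open 0.205 q [-0.25 -0.07  2.13  0.    1.08  1.33]
angle 19.065869698959162 213.52676743330642
```

```bash
python3 -m jog '[{"grip":1,"x":0,"y":-2,"z":-5.2,"rx":0,"ry":0,"rz":0},{"grip":1,"x":0,"y":-2.1,"z":-5.2,"rx":0,"ry":0,"rz":0},{"grip":1,"x":0,"y":-2.2,"z":-5.1,"rx":0,"ry":0,"rz":0},{"grip":1,"x":0,"y":-2.4,"z":-5.1,"rx":0,"ry":0,"rz":0},{"grip":1,"x":0,"y":-2.5,"z":-5,"rx":0,"ry":0,"rz":0},{"grip":1,"x":0,"y":-2.6,"z":-5,"rx":0,"ry":0,"rz":0},{"grip":1,"x":0,"y":-2.8,"z":-4.9,"rx":0,"ry":0,"rz":0},{"grip":1,"x":0,"y":-2.9,"z":-4.8,"rx":0,"ry":0,"rz":0}]'
cat > ang.py <<'E'
from h import *
from plan import go
go(None,0,0)
p=np.array(get_state()['eef_pos'])*1000
v=[675.5-p[0],p[2]-249]; print('angle',np.degrees(np.arctan2(v[1],v[0])),np.hypot(*v))
E
python3 ang.py; python3 -c "
from h import *
snap('scene','s11');crop('s11',270,40,490,260,2.7,'s11c')"
```

```text
time: 13.87
eef_pos: [0.4934, -0.0173, 0.3599]
tcp_rot: [-0.703, 0.711, 0.001, -0.001]
contact_force: [0.2, 5.8, -4.0]
opening: 0.201
t 13.87 p [493.4 -17.3 359.9] yaw -90.64 z [-0.0029  0.0013 -1.    ] F [ 0.2  5.8 -4. ] open 0.201 q [-0.24 -0.08  2.06  0.    1.17  1.34]
angle 31.34246992178168 213.26469087517273
```

View pics/s11c.png

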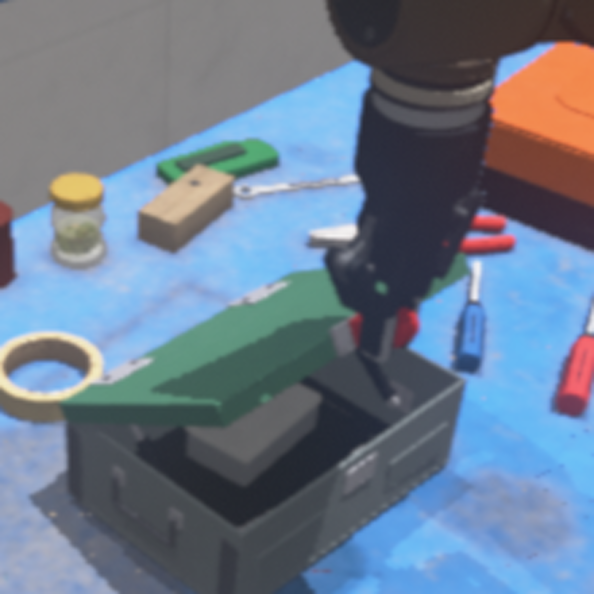

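```bash
python3 -m jog '[{"grip":1,"x":0,"y":-3,"z":-4.7,"rx":0,"ry":0,"rz":0},{"grip":1,"x":0,"y":-3.1,"z":-4.6,"rx":0,"ry":0,"rz":0},{"grip":1,"x":0,"y":-3.2,"z":-4.6,"rx":0,"ry":0,"rz":0},{"grip":1,"x":0,"y":-3.4,"z":-4.5,"rx":0,"ry":0,"rz":0},{"grip":1,"x":0,"y":-3.5,"z":-4.4,"rx":0,"ry":0,"rz":0},{"grip":1,"x":0,"y":-3.6,"z":-4.3,"rx":0,"ry":0,"rz":0},{"grip":1,"x":0,"y":-3.7,"z":-4.2,"rx":0,"ry":0,"rz":0},{"grip":1,"x":0,"y":-3.8,"z":-4.1,"rx":0,"ry":0,"rz":0}]'; python3 ang.py
```

```text
time: 14.58
eef_pos: [0.521, -0.0176, 0.3957]
tcp_rot: [-0.703, 0.711, 0.001, -0.0]
contact_force: [0.9, 5.4, -4.8]
opening: 0.202
t 14.58 p [521.  -17.6 395.7] yaw -90.63 z [-0.0016  0.0011 -1.    ] F [ 0.9  5.4 -4.8] open 0.202 q [-0.23 -0.05  1.96  0.    1.23  1.35]
angle 43.52099329669129 213.08115594683434
```

```bash
python3 -m jog '[{"grip":1,"x":0,"y":-2.6,"z":-2.7,"rx":0,"ry":0,"rz":0},{"grip":1,"x":0,"y":-2.6,"z":-2.6,"rx":0,"ry":0,"rz":0},{"grip":1,"x":0,"y":-2.7,"z":-2.6,"rx":0,"ry":0,"rz":0},{"grip":1,"x":0,"y":-2.7,"z":-2.5,"rx":0,"ry":0,"rz":0},{"grip":1,"x":0,"y":-2.8,"z":-2.5,"rx":0,"ry":0,"rz":0},{"grip":1,"x":0,"y":-2.8,"z":-2.4,"rx":0,"ry":0,"rz":0},{"grip":1,"x":0,"y":-2.9,"z":-2.4,"rx":0,"ry":0,"rz":0},{"grip":1,"x":0,"y":-2.9,"z":-2.3,"rx":0,"ry":0,"rz":0}]'; python3 -m jog '[{"grip":1,"x":0,"y":0,"z":0,"rx":0,"ry":0,"rz":0},{"grip":1,"x":0,"y":0,"z":0,"rx":0,"ry":0,"rz":0},{"grip":1,"x":0,"y":0,"z":0,"rx":0,"ry":0,"rz":0}]'; python3 ang.py; python3 -c "
from h import *
for n in('scene','top','wrist'): snap(n,n+'12')
crop('scene12',270,10,490,240,2.6,'s12c');crop('top12',310,150,490,340,3.1,'t12c')"
```

```text
time: 15.25
eef_pos: [0.543, -0.0178, 0.4157]
tcp_rot: [-0.703, 0.711, 0.001, -0.0]
contact_force: [-0.2, 5.3, -4.4]
opening: 0.202
time: 15.5
eef_pos: [0.5431, -0.0178, 0.4161]
tcp_rot: [-0.703, 0.711, 0.0, 0.0]
contact_force: [0.5, 5.1, -2.3]
opening: 0.205
t 15.50 p [543.1 -17.8 416.1] yaw -90.63 z [ 6.e-04  8.e-04 -1.e+00] F [ 0.5  5.1 -2.3] open 0.205 q [-0.22 -0.01  1.89  0.    1.27  1.36]
angle 51.61687930986478 213.17230865714058
```

View pics/s12c.png

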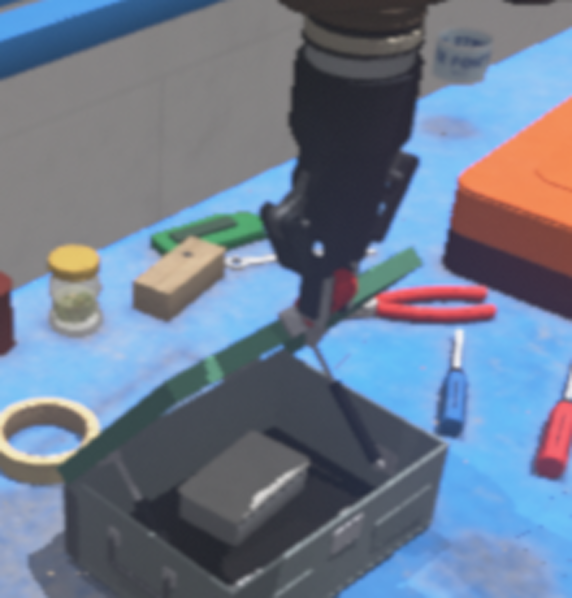

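View pics/t12c.png

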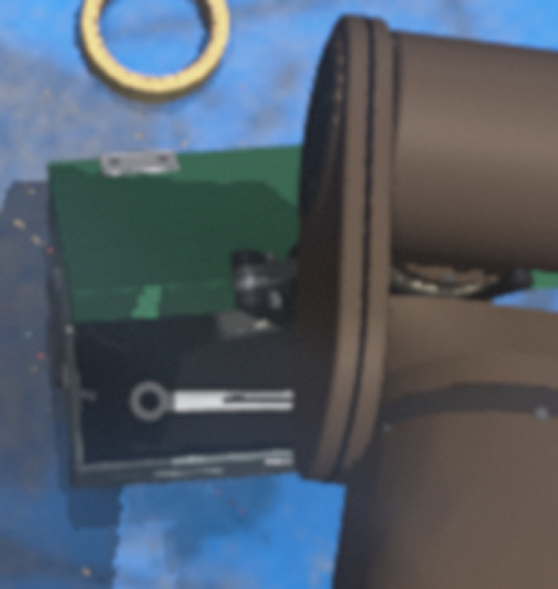

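View pics/wrist12.png

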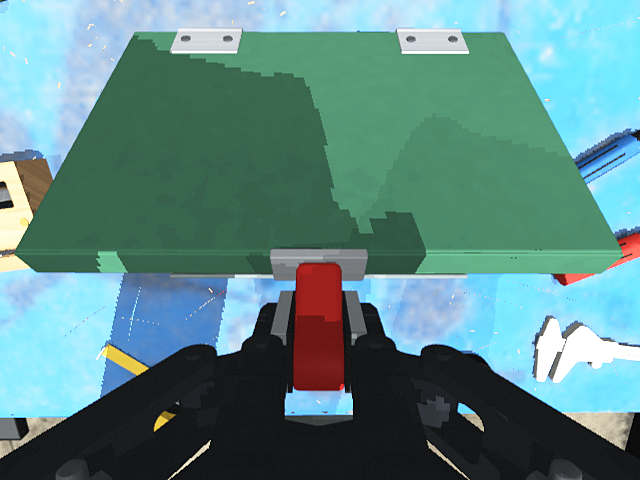

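```bash
crop=1 python3 - <<'E'
from h import *
crop('wrist12',0,230,120,290,6,'wc1'); crop('top12',310,190,400,270,7,'tc1')
def pt(th,r,n,y,hx=.6755,hy=-.0178):
    th=np.radians(th); return np.array([hx-r*np.cos(th)+n*np.sin(th),hy+y,.094+r*np.sin(th)+n*np.cos(th)])
for n in('wrist12','top12','scene12'):
    c=load(n)
    for th in(49,51.6,54): print(n,th,'topcorner',proj(c,pt(th,.18,.006,.125)).round(1),'right',proj(c,pt(th,.18,.006,-.125)).round(1),'bot',proj(c,pt(th,.18,-.006,.125)).round(1))
E
```

```text
wrist12 49 topcorner [ 23.6 263.4] right [615.3 257.8] bot [ 41.4 276.5]
wrist12 51.6 topcorner [ 10.7 252.6] right [628.1 246.7] bot [ 29.5 267.9]
wrist12 54 topcorner [ -1.9 241.1] right [640.5 234.8] bot [ 17.8 258.7]
top12 49 topcorner [334.  248.2] right [496.4 234.6] bot [334.4 255.1]
top12 51.6 topcorner [333.7 243.3] right [496.8 229.7] bot [334.1 250.4]
top12 54 topcorner [333.5 238.7] right [497.2 225.1] bot [333.9 246. ]
scene12 49 topcorner [336.3 157.9] right [427.9 105.8] bot [340.  164.1]
scene12 51.6 topcorner [333.6 153.7] right [425.7 102.2] bot [337.5 159.9]
scene12 54 topcorner [331.1 150. ] right [423.4  99. ] bot [335.1 156. ]
```

View pics/wc1.png

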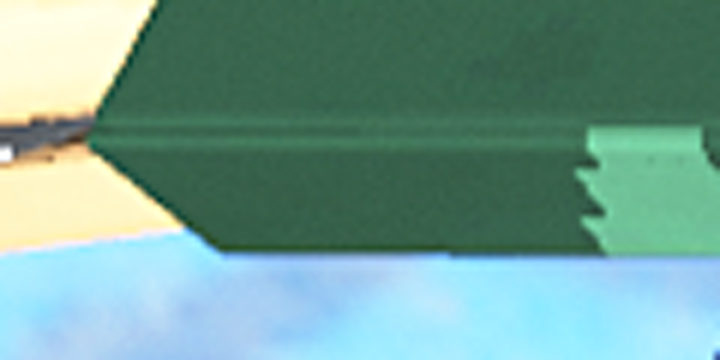

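View pics/tc1.png

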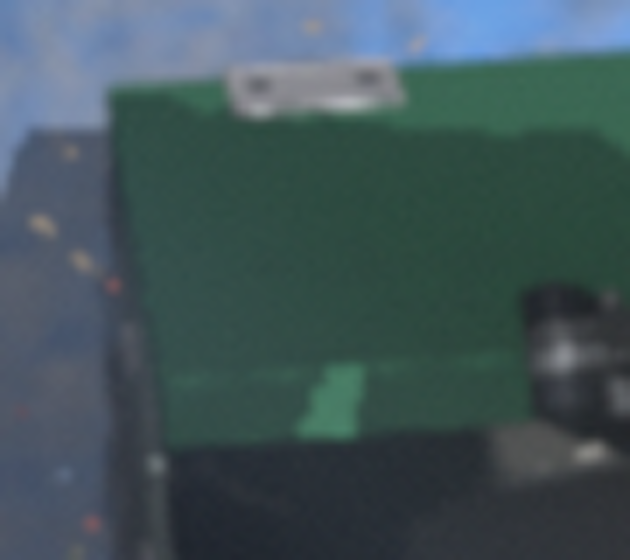

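```bash
python3 -m jog '[{"grip":1,"x":0,"y":-3,"z":-2.3,"rx":0,"ry":0,"rz":0},{"grip":1,"x":0,"y":-3,"z":-2.2,"rx":0,"ry":0,"rz":0},{"grip":1,"x":0,"y":-3,"z":-2.2,"rx":0,"ry":0,"rz":0},{"grip":1,"x":0,"y":-3,"z":-2.1,"rx":0,"ry":0,"rz":0},{"grip":1,"x":0,"y":-3.1,"z":-2.1,"rx":0,"ry":0,"rz":0},{"grip":1,"x":0,"y":-3.1,"z":-2,"rx":0,"ry":0,"rz":0},{"grip":1,"x":0,"y":-3.2,"z":-2,"rx":0,"ry":0,"rz":0},{"grip":1,"x":0,"y":0,"z":0,"rx":0,"ry":0,"rz":0}]'; python3 -m jog '[{"grip":1,"x":0,"y":0,"z":0,"rx":0,"ry":0,"rz":0},{"grip":1,"x":0,"y":0,"z":0,"rx":0,"ry":0,"rz":0},{"grip":1,"x":0,"y":0,"z":0,"rx":0,"ry":0,"rz":0}]'; python3 ang.py; python3 -c "
from h import *
for n in('top','wrist'): snap(n,n+'13')
crop('wrist13',0,200,120,290,6,'wc2'); crop('top13',310,180,400,260,7,'tc2')
def pt(th,r,n,y,hx=.6755,hy=-.0178):
    th=np.radians(th); return np.array([hx-r*np.cos(th)+n*np.sin(th),hy+y,.094+r*np.sin(th)+n*np.cos(th)])
for n in('wrist13','top13'):
    c=load(n)
    for th in(56,58,60): print(n,th,'topcorner',proj(c,pt(th,.18,.006,.125)).round(1),'right',proj(c,pt(th,.18,.006,-.125)).round(1),'bot',proj(c,pt(th,.18,-.006,.125)).round(1))
"
```

```text
time: 16.32
eef_pos: [0.5649, -0.0181, 0.431]
tcp_rot: [-0.703, 0.711, 0.0, 0.0]
contact_force: [0.3, 6.0, -2.2]
opening: 0.204
time: 16.57
eef_pos: [0.5646, -0.0181, 0.4309]
tcp_rot: [-0.703, 0.711, 0.0, 0.0]
contact_force: [1.4, 5.1, -3.2]
opening: 0.2
t 16.57 p [564.6 -18.1 430.9] yaw -90.63 z [ 5.e-04  7.e-04 -1.e+00] F [ 1.4  5.1 -3.2] open 0.200 q [-0.21  0.02  1.82  0.    1.29  1.37]
angle 58.63657970286858 213.0063682677148
wrist13 56 topcorner [ 28.5 269.8] right [609.2 264.3] bot [ 44.3 285. ]
wrist13 58 topcorner [ 19.8 260.5] right [617.7 254.8] bot [ 36.1 277.5]
wrist13 60 topcorner [ 10.9 250.2] right [626.3 244.3] bot [ 27.7 269. ]
top13 56 topcorner [333.2 234.8] right [497.4 221.1] bot [333.7 242.2]
top13 58 topcorner [333.  230.8] right [497.5 217.1] bot [333.4 238.3]
top13 60 topcorner [332.7 226.7] right [497.6 213. ] bot [333.2 234.4]
```

View pics/wrist13.png

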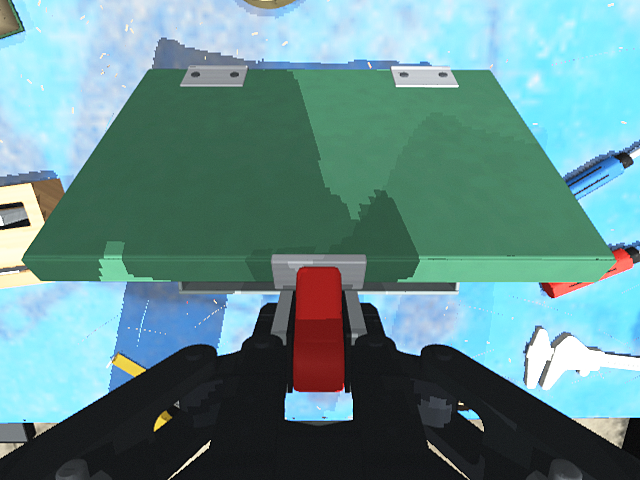

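View pics/tc2.png

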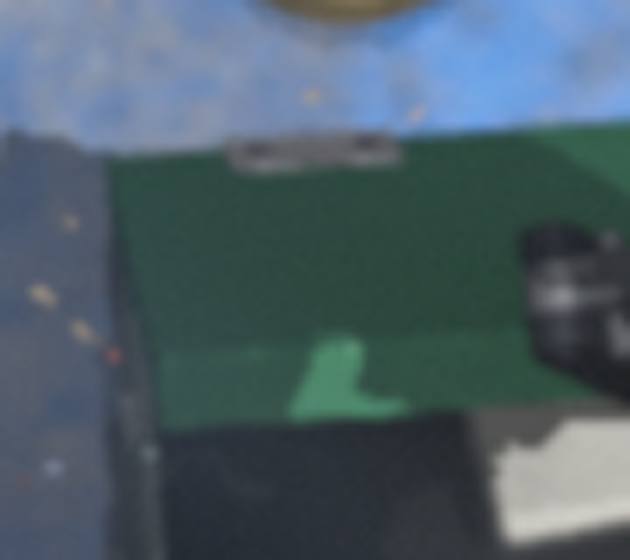

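```bash
python3 -m jog '[{"grip":1,"x":0,"y":1.6,"z":1,"rx":0,"ry":0,"rz":0},{"grip":1,"x":0,"y":3.1,"z":2,"rx":0,"ry":0,"rz":0},{"grip":1,"x":0,"y":3.1,"z":2,"rx":0,"ry":0,"rz":0},{"grip":1,"x":0,"y":3.1,"z":2.1,"rx":0,"ry":0,"rz":0},{"grip":1,"x":0,"y":3,"z":2.1,"rx":0,"ry":0,"rz":0},{"grip":1,"x":0,"y":3,"z":2.2,"rx":0,"ry":0,"rz":0},{"grip":1,"x":0,"y":3,"z":2.2,"rx":0,"ry":0,"rz":0},{"grip":1,"x":0,"y":2.9,"z":2.3,"rx":0,"ry":0,"rz":0}]'; python3 -m jog '[{"grip":1,"x":0,"y":1.5,"z":1.2,"rx":0,"ry":0,"rz":0},{"grip":1,"x":0,"y":0.8,"z":0.7,"rx":0,"ry":0,"rz":0},{"grip":1,"x":0,"y":0,"z":0,"rx":0,"ry":0,"rz":0},{"grip":1,"x":0,"y":0,"z":0,"rx":0,"ry":0,"rz":0},{"grip":1,"x":0,"y":0,"z":0,"rx":0,"ry":0,"rz":0}]'; python3 ang.py; python3 -c "
from h import *
for n in('top','wrist','scene'): snap(n,n+'14')
crop('wrist14',0,200,120,290,6,'wc3'); crop('top14',310,180,400,260,7,'tc3')
def pt(th,r,n,y,hx=.6755,hy=-.0178):
    th=np.radians(th); return np.array([hx-r*np.cos(th)+n*np.sin(th),hy+y,.094+r*np.sin(th)+n*np.cos(th)])
for n in('wrist14','top14'):
    c=load(n)
    for th in(48,50,52): print(n,th,'topcorner',proj(c,pt(th,.18,.006,.125)).round(1),'right',proj(c,pt(th,.18,.006,-.125)).round(1),'bot',proj(c,pt(th,.18,-.006,.125)).round(1))
"
```

```text
time: 17.33
eef_pos: [0.5427, -0.0178, 0.4172]
tcp_rot: [-0.703, 0.711, -0.003, 0.004]
contact_force: [1.2, 6.1, -0.3]
opening: 0.199
time: 17.75
eef_pos: [0.5404, -0.0178, 0.4154]
tcp_rot: [-0.703, 0.711, -0.003, 0.003]
contact_force: [2.3, 6.5, -0.7]
opening: 0.208
t 17.75 p [540.4 -17.8 415.4] yaw -90.65 z [ 8.9e-03  5.0e-04 -1.0e+00] F [ 2.3  6.5 -0.7] open 0.208 q [-0.22 -0.02  1.9   0.    1.26  1.36]
angle 50.918438168372525 214.30632447016617
wrist14 48 topcorner [ 26.8 265.1] right [612.  259.3] bot [ 44.3 277.7]
wrist14 50 topcorner [ 17.1 257.2] right [621.6 251.2] bot [ 35.3 271.5]
wrist14 52 topcorner [  6.9 248.2] right [631.6 242. ] bot [ 25.9 264.4]
top14 48 topcorner [334.1 250. ] right [496.2 236.5] bot [334.4 256.8]
top14 50 topcorner [333.9 246.3] right [496.6 232.8] bot [334.3 253.3]
top14 52 topcorner [333.7 242.6] right [496.9 228.9] bot [334.1 249.7]
```

View pics/wc3.png

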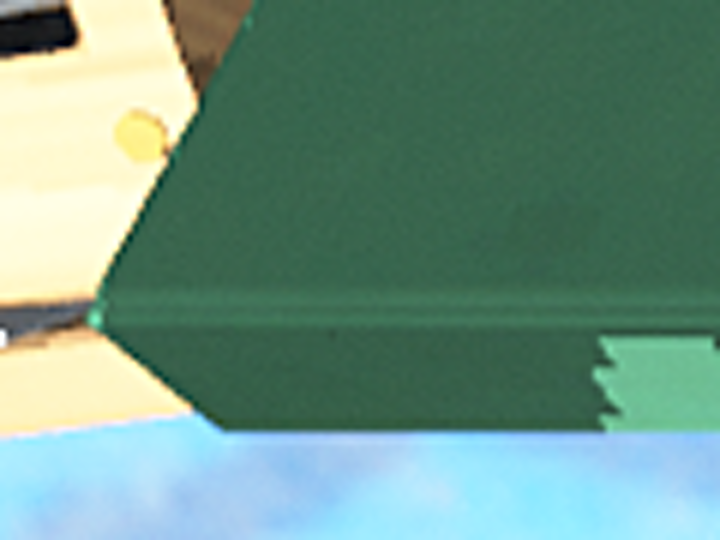

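View pics/tc3.png

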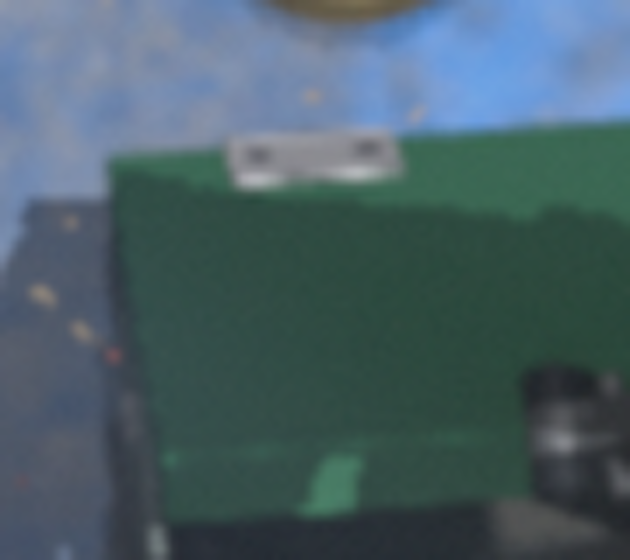

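View pics/scene14.png

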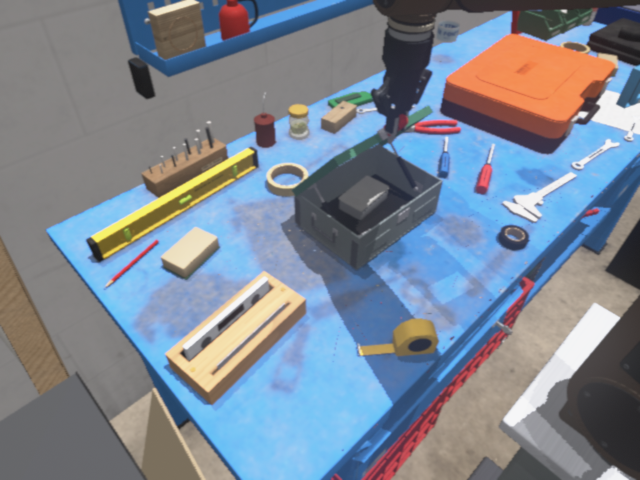

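```bash
python3 -m jog '[{"grip":1,"x":0,"y":0.6,"z":0.5,"rx":0,"ry":0,"rz":0},{"grip":1,"x":0,"y":0.7,"z":0.6,"rx":0,"ry":0,"rz":0},{"grip":1,"x":0,"y":0.4,"z":0.3,"rx":0,"ry":0,"rz":0},{"grip":1,"x":0,"y":0,"z":0,"rx":0,"ry":0,"rz":0},{"grip":1,"x":0,"y":0,"z":0,"rx":0,"ry":0,"rz":0},{"grip":1,"x":0,"y":0,"z":0,"rx":0,"ry":0,"rz":0},{"grip":1,"x":0,"y":0,"z":0,"rx":0,"ry":0,"rz":0},{"grip":1,"x":0,"y":0,"z":0,"rx":0,"ry":0,"rz":0}]'; python3 ang.py; python3 -c "
from h import *
for n in('top','wrist'): snap(n,n+'15')
crop('wrist15',0,200,120,290,6,'wc4'); crop('top15',310,180,400,260,7,'tc4')
def pt(th,r,n,y,hx=.6755,hy=-.0178):
    th=np.radians(th); return np.array([hx-r*np.cos(th)+n*np.sin(th),hy+y,.094+r*np.sin(th)+n*np.cos(th)])
for n in('wrist15','top15'):
    c=load(n)
    for th in(48,50,52): print(n,th,'topcorner',proj(c,pt(th,.18,.006,.125)).round(1))
st=get_state(); p=st['eef_pos']; import scipy.spatial.transform as s
g=(p+.155*s.Rotation.from_quat(st['tcp_rot']).as_matrix()[:,2])*1000; print(g,np.degrees(np.arctan2(g[2]-94,675.5-g[0])))
"
```

```text
time: 18.57
eef_pos: [0.5388, -0.0178, 0.4141]
tcp_rot: [-0.703, 0.711, -0.003, 0.003]
contact_force: [2.0, 6.5, -0.2]
opening: 0.205
t 18.57 p [538.8 -17.8 414.1] yaw -90.64 z [ 9.3e-03  5.0e-04 -1.0e+00] F [ 2.   6.5 -0.2] open 0.205 q [-0.22 -0.02  1.9   0.    1.25  1.36]
angle 50.373332395090365 214.38514465958255
wrist15 48 topcorner [ 23.9 262.6]
wrist15 50 topcorner [ 14.  254.5]
wrist15 52 topcorner [  3.6 245.4]
top15 48 topcorner [334.1 250. ]
top15 50 topcorner [333.9 246.3]
top15 52 topcorner [333.7 242.6]
[540.24192413 -17.66705413 259.16517145] 50.68505687113194
```

View pics/wc4.png

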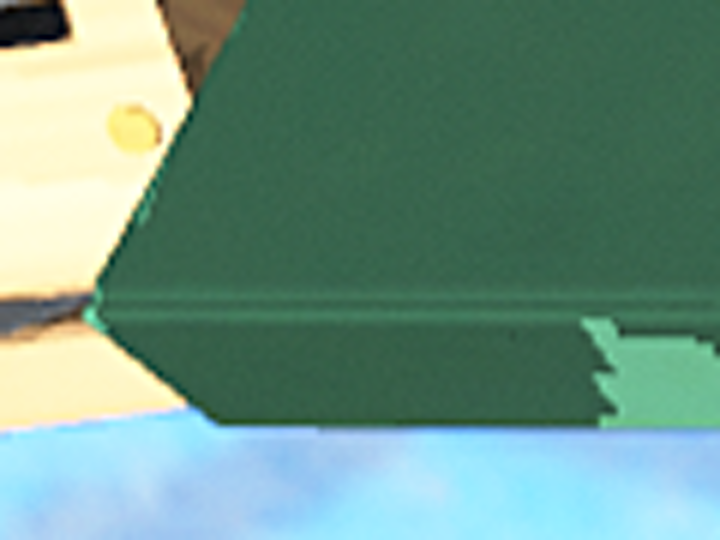

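View pics/tc4.png

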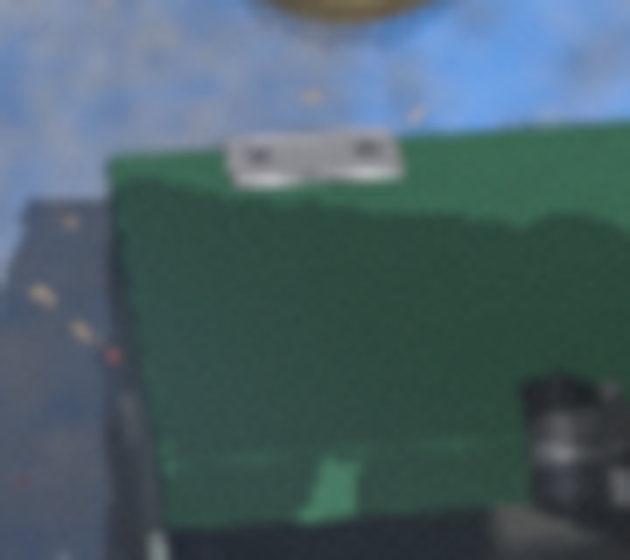

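```bash
python3 -m jog '[{"grip":1,"x":0,"y":0,"z":0,"rx":0,"ry":0,"rz":0},{"grip":1,"x":0,"y":0,"z":0,"rx":0,"ry":0,"rz":0},{"grip":1,"x":0,"y":0,"z":0,"rx":0,"ry":0,"rz":0},{"grip":1,"x":0,"y":0,"z":0,"rx":0,"ry":0,"rz":0},{"grip":1,"x":0,"y":0,"z":0,"rx":0,"ry":0,"rz":0},{"grip":1,"x":0,"y":0,"z":0,"rx":0,"ry":0,"rz":0}]'; python3 ang.py; python3 -c "
from h import *
print(get_state()['dq']); snap('scene','sF'); print(sign_off())"
```

```text
time: 19.17
eef_pos: [0.5388, -0.0178, 0.4141]
tcp_rot: [-0.703, 0.711, -0.003, 0.004]
contact_force: [2.2, 6.6, -0.4]
opening: 0.202
t 19.17 p [538.8 -17.8 414.1] yaw -90.65 z [ 9.4e-03  5.0e-04 -1.0e+00] F [ 2.2  6.6 -0.4] open 0.202 q [-0.22 -0.02  1.9   0.    1.25  1.36]
angle 50.37702445251724 214.38684560010876
[-0.00052273 -0.00110675 -0.00030765 -0.00183147 -0.00113623 -0.00016977]
the job is handed in; nothing more can be done
None
```

View pics/sF.png

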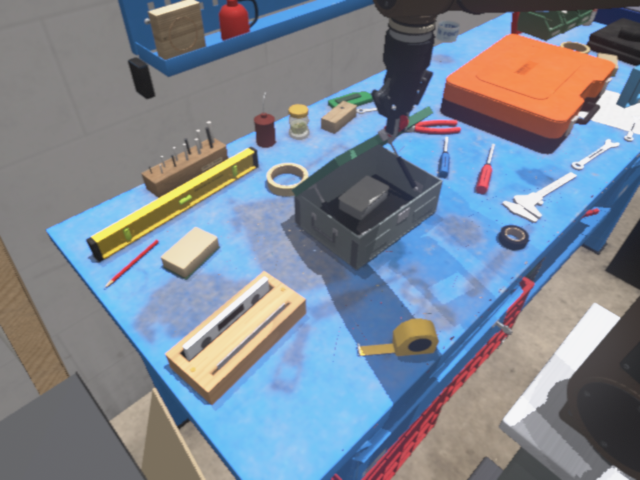

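The job is done and handed in at about 19 s. The straightedge is back in the wide slot, fully down and released, and the lid is being held at its red tab about five degrees below the balance point.

- **Straightedge:** I felt it touch the bottom of the slot before letting go. The picture afterwards showed it standing at the seated height, and the last picture shows it still upright in the stand.
- **Lid:** I lifted it slowly to about 58.2–58.6°, roughly 3° past balance, then eased it back. It ended near 50.2°; the camera readings ran from 49.7 to 50.5° and the arm position gave 50.4–50.7°. I kept the lower camera value, since the arm position had read a few tenths high earlier.
- **Holding still:** over the last 0.6 s the arm's pose did not change and the grip stayed closed on the tab.
- **Things left over:** the tool ended about 0.5° off vertical, and a small steady side force of about 6.5 N remained in the grasp. Both are harmless.
- **Other objects:** the tape measure, sanding block and masking tape look to be in the same places in the last picture as in the first.

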